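Pack and wedge a printing block in its chase

ROBOT

A 6-joint arm with a two-finger parallel gripper is mounted at the origin on a cart in front of the work surface, level with it; the furniture and walls round the work are solid. World frame = base frame: x ahead of the robot, y to its left, z up, the work surface at z = 0. Lengths are in m, angles in rad, forces in N, time in s.
With the tool pointing down it reaches from about 0.35 to 0.85 m from the base axis. Payload 8.1 kg.
Tool frame: the origin (TCP) lies at the very end of the fingers, on their centre line; the grasp point (between the pads) lies 19 mm behind it; z points along the fingers, y is the direction in which the jaws open and shut (so a half turn about z gives the same grasp; the last joint's range is limited). The gripper opens to 93 mm and grips with 3 to 60 N. Pads are 15 mm wide; open, the fingers measure 128 mm over their backs; the gripper's body (75 mm by 188 mm) begins 65 mm behind the grasp point.
Start: joints at [-1.325, 0.13, 1.488, -0, 1.523, -0.085], TCP at [0.195, -0.567, 0.219] pointing down, gripper open.
Joint ranges: [-2.96, 2.96], [-0.89, 2.26], [0.02, 2.5], [-1.34, 4.48], [0, 2.73], [-2.66, 2.66]. Speed limits (rad/s): [2.39, 2.39, 2.79, 3.14, 3.14, 3.14].

INTERFACE

Orientations are given as a rotation vector (axis times angle).
In Python, from plant import robot gives the robot as it stands.
- The arm moves only by the shell command python3 -m pendant 'ROWS' [OPENING] [FORCE]. ROWS is JSON, a list of rows, each an object with "delta_pos": the shift along the tool's x, y, z in m, a list of three; "spin": the turn about the tool's z in rad. In form: [{"delta_pos": [dx, dy, dz], "spin": spin}, ...]. A call has 1 to 10 rows; each row is the pose to reach, as a shift and turn from the pose measured when the call began, along the tool's axes at that moment; what a row does not reach only later rows make up. A row lasts 1/10 s, in which the tool goes at most 50 mm and 8.59 degrees, less where a joint would pass 70% of its speed; a pose out of reach is approached as far as the arm can. A call with a gripper value outside its range is refused whole. OPENING is the closure, from -1 (fully open) to 1 (shut), set as the call begins (- or left out, the last holds). The fingers move at their own pace and stop on an object; FORCE is the grip in N (left out, the last holds). Time passes only in rows, so rows that repeat a pose let the fingers close. It gives the time, the measured TCP pose, the force and the opening at its end, in the units of the state.
- robot.read_state(): the state, without advancing time (a new reading comes with each control period).
- robot.read_camera(name): name is "side" or "top" or "wrist"; returns a dict with "color" (400x640x3 uint8, blue, green, red), "camera_matrix" (3x3 intrinsics, pixels), "R" (3x3) and "t" (3): a world point X has camera coordinates R X + t. Camera axes: x right, y down, z forward; pixel columns grow to the right and rows downward; lengths in m; the calibration is good to about 2 mm. The wrist camera is an equidistant fisheye: a pixel r from the principal point sees the ray r / f radians off the axis. A picture is of the moment at which its call begins. There is no depth.
- robot.close_job(): hands the job in, once; it reports no verdict.
Trained networks look in the newest picture that a camera, given by its name, has taken for a name from the list of things; names that differ only in an ending like _2 or _b are one class to them, and where a whole thing is asked for, a point or a joint stands for the part that bears it (a point fixed in the world has none). Each returns a list of dicts, best first, with "score" (0 to 1); they miss things now and then, are a little off and sometimes report something else, mostly with a low value. They report only what shows in the picture. A call takes as long as a camera call. They do not tell look-alikes from the thing itself.
- robot.outline_of(camera, label): "mask" (400x640 bool, what is visible of it).
- robot.mark_of(camera, label): "location" ([x, y, z] in m, in the coordinates of the camera as it stood for that picture, good to about 4 mm: a listed point, or the origin of a listed thing).
The state is a dict: "t": time; "q": joint angles; "dq": joint speeds; "joint_torque": joint torques, N m; "tool_pos": TCP position; "orientation": TCP orientation; "force": force on the tool from outside, world axes, zero at the start; "wrist_torque": the same for the moment, N m; "opening": finger opening in m.
Only numpy, scipy, OpenCV 4.12 (cv2) and the standard library are available. Lean on these libraries where they do the work, as an engineer would, in place of code of your own. Each camera call takes 0.05 s, during which the arm holds its last target.

TASK

Lock up the printing block that lies in the steel frame: stand wooden packing strips from the rack on the bench in the gap between the block and the fence, one at a time, each snug against the one before, until there is no room for another. Then put the dark wedge in the slot that is left, its sloping face against the fence, and press or tap it fully home so that its shoulder sits on the fence and the pack is tight against the sprung bar. Leave the strips you do not need in the rack, and do not disturb the spare block, the ink bottle or the sanding block.

Things in the scene. Friction and masses are not known exactly. Their poses are not given: they have to be found in the camera images.
- chase: Fixed open steel frame without a floor, 154 (x) x 180 mm (y); origin: centre of its underside, on the bench. Packing runs along its y: sprung bar face at y = -56 mm, block, strips, wedge, fence at +y. Inside 126 mm wide in x; side bars 20 mm high. With the long block the gap takes two strips, with the short one three, leaving a slot for the wedge 3.5 mm wide at the bench, 10.3 mm at the fence's top.
- fence_edge (a point): Middle of the inner top edge of the frame's fence, 32 mm above the bench, y = +62.3 mm in the frame (axes as the frame's). The fence spans the frame's full width in x and is 28 mm thick here; its inner face slopes by 12 degrees, reaching y = +55.5 mm at the bench.
- end_bar (a joint): Sprung aluminium bar at the -y end inside the frame, 28 mm high: travel in m, 0 at rest, growing to at most 0.006 as the pack pushes it to -y (about 1.5 N to start, 0.5 N more per mm). With the gap rightly packed and the wedge home it reads about 0.002 to 0.003; at 0 the pack is loose.
- block_long_mid (a point): Centre (15 mm up) of the longer carved printing block, light wood with a grey face, 100 (x) x 84 (y) x 30 mm. One block lies in the frame, within 2 mm of the sprung bar, axes parallel to the frame's; the other is the spare on the bench beyond the frame's -y end.
- block_short_mid (a point): Centre (15 mm up) of the shorter carved printing block: like the other, but 100 (x) x 72 (y) x 30 mm. Whichever lies outside the frame is the spare.
- strip_a_tab (a point): Packing strip, light wood, on edge: 116 mm long (x), 12 mm thick (y), 30 mm high, with an upright tab 18 mm wide (x), 12 mm thick, rising to 66 mm. This point: on the tab's axis, 48 mm above the strip's underside; tab 43.5 mm toward -x from the strip's middle. z up, 25 g. Use any strips in any order, turned as in the rack (x along the frame's x): then tabs stay 29 mm apart.
- strip_b_tab (a point): Packing strip, light wood, on edge: 116 mm long (x), 12 mm thick (y), 30 mm high, with an upright tab 18 mm wide (x), 12 mm thick, rising to 66 mm. This point: on the tab's axis, 48 mm above the strip's underside; tab 14.5 mm toward -x from the strip's middle. z up, 25 g. Use any strips in any order, turned as in the rack (x along the frame's x): then tabs stay 29 mm apart.
- strip_c_tab (a point): Packing strip, light wood, on edge: 116 mm long (x), 12 mm thick (y), 30 mm high, with an upright tab 18 mm wide (x), 12 mm thick, rising to 66 mm. This point: on the tab's axis, 48 mm above the strip's underside; tab 14.5 mm toward +x from the strip's middle. z up, 25 g. Use any strips in any order, turned as in the rack (x along the frame's x): then tabs stay 29 mm apart.
- strip_d_tab (a point): Packing strip, light wood, on edge: 116 mm long (x), 12 mm thick (y), 30 mm high, with an upright tab 18 mm wide (x), 12 mm thick, rising to 66 mm. This point: on the tab's axis, 48 mm above the strip's underside; tab 43.5 mm toward +x from the strip's middle. z up, 25 g. Use any strips in any order, turned as in the rack (x along the frame's x): then tabs stay 29 mm apart.
- wedge_head (a point): Centre of the dark wooden wedge's head: 34 (x) x 24 (y) x 52 mm tall; grasp across x. 26 mm below its top, 26 mm above its shoulder, 55 mm above the tip. Blade under the head: 34 mm wide (x), 29 mm long, upright face 14 mm to -y of this point, +y face sloping 12 degrees; 6.6 mm thick at the tip, 12.8 mm at the shoulder. It starts upright in the rack.
- wedge_tip (a point): Middle of the lower edge of the wedge's upright (-y) face; blade thickness lies to +y. In use the wedge's axes are parallel to the frame's: upright face on the last strip, slope on the fence. Fully home (pressing with 10 to 20 N) the shoulder sits on the fence: this point 3 mm above the bench, at about y = +49.5 mm in the frame.
- rack: Fixed wooden rack, 100 (x) x 174 mm (y), origin at the centre of its underside. One strip stands in each of four slots along x, 14 mm wide, at y = -68, -42, -16, +10 mm, its underside 6 mm above the bench; ribs 24 mm high. The wedge stands in a pocket at the +y end, tip 6 mm above the bench, shoulder on a seat 35 mm high.
- bottle_mid (a point): Bystander: white ink bottle with a black cap, 49 mm across, 87 mm tall; this point is half-way up.
- sander_mid (a point): Bystander: dark sanding block, 37 x 63 x 26 mm; this point is half-way up.
Mind the look-alikes: they are no part of the job. Leave any green or purple look-alike of the part that bears strip_b_tab alone.

How it is judged:
On the way, in this order (a step that is already met when the one before it is completed fails the run):
1. a first strip stands in the gap between block and fence (((y of strip_a_tab in the frame of chase between -0.045 and 0.055 m and x of strip_a_tab in the frame of chase between -0.06 and 0.06 m and z of strip_a_tab in the frame of chase below 0.053 m and angle between strip_a_tab's own z axis and vertical below 0.25 rad) or (y of strip_b_tab in the frame of chase between -0.045 and 0.055 m and x of strip_b_tab in the frame of chase between -0.06 and 0.06 m and z of strip_b_tab in the frame of chase below 0.053 m and angle between strip_b_tab's own z axis and vertical below 0.25 rad) or (y of strip_c_tab in the frame of chase between -0.045 and 0.055 m and x of strip_c_tab in the frame of chase between -0.06 and 0.06 m and z of strip_c_tab in the frame of chase below 0.053 m and angle between strip_c_tab's own z axis and vertical below 0.25 rad) or (y of strip_d_tab in the frame of chase between -0.045 and 0.055 m and x of strip_d_tab in the frame of chase between -0.06 and 0.06 m and z of strip_d_tab in the frame of chase below 0.053 m and angle between strip_d_tab's own z axis and vertical below 0.25 rad))), for 0.2 s.
2. a second strip stands in the gap ((((y of strip_a_tab in the frame of chase between -0.045 and 0.055 m and x of strip_a_tab in the frame of chase between -0.06 and 0.06 m and z of strip_a_tab in the frame of chase below 0.053 m and angle between strip_a_tab's own z axis and vertical below 0.25 rad) and (y of strip_b_tab in the frame of chase between -0.045 and 0.055 m and x of strip_b_tab in the frame of chase between -0.06 and 0.06 m and z of strip_b_tab in the frame of chase below 0.053 m and angle between strip_b_tab's own z axis and vertical below 0.25 rad)) or ((y of strip_a_tab in the frame of chase between -0.045 and 0.055 m and x of strip_a_tab in the frame of chase between -0.06 and 0.06 m and z of strip_a_tab in the frame of chase below 0.053 m and angle between strip_a_tab's own z axis and vertical below 0.25 rad) and (y of strip_c_tab in the frame of chase between -0.045 and 0.055 m and x of strip_c_tab in the frame of chase between -0.06 and 0.06 m and z of strip_c_tab in the frame of chase below 0.053 m and angle between strip_c_tab's own z axis and vertical below 0.25 rad)) or ((y of strip_a_tab in the frame of chase between -0.045 and 0.055 m and x of strip_a_tab in the frame of chase between -0.06 and 0.06 m and z of strip_a_tab in the frame of chase below 0.053 m and angle between strip_a_tab's own z axis and vertical below 0.25 rad) and (y of strip_d_tab in the frame of chase between -0.045 and 0.055 m and x of strip_d_tab in the frame of chase between -0.06 and 0.06 m and z of strip_d_tab in the frame of chase below 0.053 m and angle between strip_d_tab's own z axis and vertical below 0.25 rad)) or ((y of strip_b_tab in the frame of chase between -0.045 and 0.055 m and x of strip_b_tab in the frame of chase between -0.06 and 0.06 m and z of strip_b_tab in the frame of chase below 0.053 m and angle between strip_b_tab's own z axis and vertical below 0.25 rad) and (y of strip_c_tab in the frame of chase between -0.045 and 0.055 m and x of strip_c_tab in the frame of chase between -0.06 and 0.06 m and z of strip_c_tab in the frame of chase below 0.053 m and angle between strip_c_tab's own z axis and vertical below 0.25 rad)) or ((y of strip_b_tab in the frame of chase between -0.045 and 0.055 m and x of strip_b_tab in the frame of chase between -0.06 and 0.06 m and z of strip_b_tab in the frame of chase below 0.053 m and angle between strip_b_tab's own z axis and vertical below 0.25 rad) and (y of strip_d_tab in the frame of chase between -0.045 and 0.055 m and x of strip_d_tab in the frame of chase between -0.06 and 0.06 m and z of strip_d_tab in the frame of chase below 0.053 m and angle between strip_d_tab's own z axis and vertical below 0.25 rad)) or ((y of strip_c_tab in the frame of chase between -0.045 and 0.055 m and x of strip_c_tab in the frame of chase between -0.06 and 0.06 m and z of strip_c_tab in the frame of chase below 0.053 m and angle between strip_c_tab's own z axis and vertical below 0.25 rad) and (y of strip_d_tab in the frame of chase between -0.045 and 0.055 m and x of strip_d_tab in the frame of chase between -0.06 and 0.06 m and z of strip_d_tab in the frame of chase below 0.053 m and angle between strip_d_tab's own z axis and vertical below 0.25 rad)))), for 0.2 s.
At the end, for the whole second after the job is handed in: Wedge upright and at rest in the slot, shoulder within 2.5 mm of the fence's top, within 46 mm of its middle; sprung bar pushed in more than 1.2 mm; at least two strips stand upright on the bench in the gap, each other strip within 20 mm of its place in the rack (value of joint end_bar above 0.0012 m and z of wedge_head in the frame of chase between 0.055 and 0.0605 m and y of wedge_head in the frame of chase between 0.058 and 0.069 m and x of wedge_head in the frame of chase between -0.046 and 0.046 m and angle between wedge_head's own z axis and vertical below 0.12 rad and (((y of strip_a_tab in the frame of chase between -0.045 and 0.055 m and x of strip_a_tab in the frame of chase between -0.06 and 0.06 m and z of strip_a_tab in the frame of chase below 0.053 m and angle between strip_a_tab's own z axis and vertical below 0.25 rad) and (y of strip_b_tab in the frame of chase between -0.045 and 0.055 m and x of strip_b_tab in the frame of chase between -0.06 and 0.06 m and z of strip_b_tab in the frame of chase below 0.053 m and angle between strip_b_tab's own z axis and vertical below 0.25 rad)) or ((y of strip_a_tab in the frame of chase between -0.045 and 0.055 m and x of strip_a_tab in the frame of chase between -0.06 and 0.06 m and z of strip_a_tab in the frame of chase below 0.053 m and angle between strip_a_tab's own z axis and vertical below 0.25 rad) and (y of strip_c_tab in the frame of chase between -0.045 and 0.055 m and x of strip_c_tab in the frame of chase between -0.06 and 0.06 m and z of strip_c_tab in the frame of chase below 0.053 m and angle between strip_c_tab's own z axis and vertical below 0.25 rad)) or ((y of strip_a_tab in the frame of chase between -0.045 and 0.055 m and x of strip_a_tab in the frame of chase between -0.06 and 0.06 m and z of strip_a_tab in the frame of chase below 0.053 m and angle between strip_a_tab's own z axis and vertical below 0.25 rad) and (y of strip_d_tab in the frame of chase between -0.045 and 0.055 m and x of strip_d_tab in the frame of chase between -0.06 and 0.06 m and z of strip_d_tab in the frame of chase below 0.053 m and angle between strip_d_tab's own z axis and vertical below 0.25 rad)) or ((y of strip_b_tab in the frame of chase between -0.045 and 0.055 m and x of strip_b_tab in the frame of chase between -0.06 and 0.06 m and z of strip_b_tab in the frame of chase below 0.053 m and angle between strip_b_tab's own z axis and vertical below 0.25 rad) and (y of strip_c_tab in the frame of chase between -0.045 and 0.055 m and x of strip_c_tab in the frame of chase between -0.06 and 0.06 m and z of strip_c_tab in the frame of chase below 0.053 m and angle between strip_c_tab's own z axis and vertical below 0.25 rad)) or ((y of strip_b_tab in the frame of chase between -0.045 and 0.055 m and x of strip_b_tab in the frame of chase between -0.06 and 0.06 m and z of strip_b_tab in the frame of chase below 0.053 m and angle between strip_b_tab's own z axis and vertical below 0.25 rad) and (y of strip_d_tab in the frame of chase between -0.045 and 0.055 m and x of strip_d_tab in the frame of chase between -0.06 and 0.06 m and z of strip_d_tab in the frame of chase below 0.053 m and angle between strip_d_tab's own z axis and vertical below 0.25 rad)) or ((y of strip_c_tab in the frame of chase between -0.045 and 0.055 m and x of strip_c_tab in the frame of chase between -0.06 and 0.06 m and z of strip_c_tab in the frame of chase below 0.053 m and angle between strip_c_tab's own z axis and vertical below 0.25 rad) and (y of strip_d_tab in the frame of chase between -0.045 and 0.055 m and x of strip_d_tab in the frame of chase between -0.06 and 0.06 m and z of strip_d_tab in the frame of chase below 0.053 m and angle between strip_d_tab's own z axis and vertical below 0.25 rad))) and ((y of strip_a_tab in the frame of chase between -0.045 and 0.055 m and x of strip_a_tab in the frame of chase between -0.06 and 0.06 m and z of strip_a_tab in the frame of chase below 0.053 m and angle between strip_a_tab's own z axis and vertical below 0.25 rad) or distance of strip_a_tab from where it was at the start of the episode below 0.02 m) and ((y of strip_b_tab in the frame of chase between -0.045 and 0.055 m and x of strip_b_tab in the frame of chase between -0.06 and 0.06 m and z of strip_b_tab in the frame of chase below 0.053 m and angle between strip_b_tab's own z axis and vertical below 0.25 rad) or distance of strip_b_tab from where it was at the start of the episode below 0.02 m) and ((y of strip_c_tab in the frame of chase between -0.045 and 0.055 m and x of strip_c_tab in the frame of chase between -0.06 and 0.06 m and z of strip_c_tab in the frame of chase below 0.053 m and angle between strip_c_tab's own z axis and vertical below 0.25 rad) or distance of strip_c_tab from where it was at the start of the episode below 0.02 m) and ((y of strip_d_tab in the frame of chase between -0.045 and 0.055 m and x of strip_d_tab in the frame of chase between -0.06 and 0.06 m and z of strip_d_tab in the frame of chase below 0.053 m and angle between strip_d_tab's own z axis and vertical below 0.25 rad) or distance of strip_d_tab from where it was at the start of the episode below 0.02 m) and linear speed of wedge below 0.01 m/s); the robot touches nothing.
It fails at once if a printing block is carried off or the spare block is pushed about (more than 25 mm) (distance of any of block_long_mid, block_short_mid from where it was at the start of the episode above 0.025 m).
It fails at once if the ink bottle or the sanding block is disturbed (more than 25 mm) (distance of any of bottle_mid, sander_mid from where it was at the start of the episode above 0.025 m).
It also fails if it takes over 72 s, if anything falls off the work surface, if the arm or the gripper's body presses on something with over 40 N, if the wrist force passes 120 N, or if a joint passes its speed limit or range.

## Working session

There is one attempt and no reset: what is moved stays moved. The work goes in short steps, Python scripts to look and compute and a shell command to move; the robot and the scene stay as the last step left them, time stands still between calls to the robot, and variables do not carry over. Pictures are saved under pics/ and viewed, and the job is handed in when it is done.

```bash
ls; mkdir -p pics; python3 - <<'E'
from plant import robot
import cv2
s=robot.read_state(); print({k:s[k] for k in s})
for n in ['side','top','wrist']:
    c=robot.read_camera(n); cv2.imwrite(f'pics/{n}0.png',c['color'])
    print(n,c['camera_matrix'].tolist(),c['R'].tolist(),c['t'].tolist())
E
```

```text
pics
{'t': 0.0, 'q': array([-1.32541486e+00,  1.31138894e-01,  1.48925911e+00, -6.15055931e-06,
        1.52303844e+00, -8.53940036e-02]), 'dq': array([-7.86345816e-04,  6.58274334e-04,  1.02853693e-03,  1.25281960e-03,
        7.72392341e-04, -2.34461885e-05]), 'joint_torque': array([-8.87913448e-04, -5.59838998e+01, -4.91765678e+01,  7.67797348e-02,
        3.54453118e-02, -1.62446181e-04]), 'tool_pos': array([ 0.19474793, -0.56690638,  0.21761186]), 'orientation': array([-3.09691194e+00, -5.16913406e-01,  2.40909494e-04]), 'force': array([-0.35312239,  0.31569806, -0.05735119]), 'wrist_torque': array([0.04210294, 0.02252443, 0.01772122]), 'opening': 0.09315066817195386}
side [[384.68199453640176, 0.0, 318.4132207355407], [0.0, 384.68199453640176, 196.86466299647063], [0.0, 0.0, 1.0]] [[-0.8593766803791367, -0.5113409403390219, -0.0014710383202777926], [-0.32913168215632854, 0.5553467865896549, -0.7637161006718988], [0.39133624547373647, -0.6558356420306457, -0.6455505817678195]] [0.47448661030897454, 0.25354401167499313, 0.8444952006675457]
top [[421.27572016424386, 0.0, 323.23518824242564], [0.0, 421.27572016424386, 201.0778563696605], [0.0, 0.0, 1.0]] [[-0.04862635087512803, -0.9988128789890018, -0.0028828399663007737], [-0.9784903025430609, 0.04821588817975759, -0.20057905163856676], [0.20047993872145567, -0.00693259639236852, -0.9796732788422384]] [0.0244736218469333, 0.5735057061582411, 1.0905368860768418]
wrist [[309.70691628693146, 0.0, 323.03799539089545], [0.0, 309.70691628693146, 198.31934286259937], [0.0, 0.0, 1.0]] [[0.32437665504759233, -0.9459278394948267, -0.0005550934927961177], [-0.9121665672270418, -0.31295454438725034, 0.26459706495085067], [-0.2504634490167607, -0.08532277313835353, -0.964358898486767]] [-0.5993208131360471, -0.032020712678833906, 0.3905976504970472]
```

View pics/side0.png

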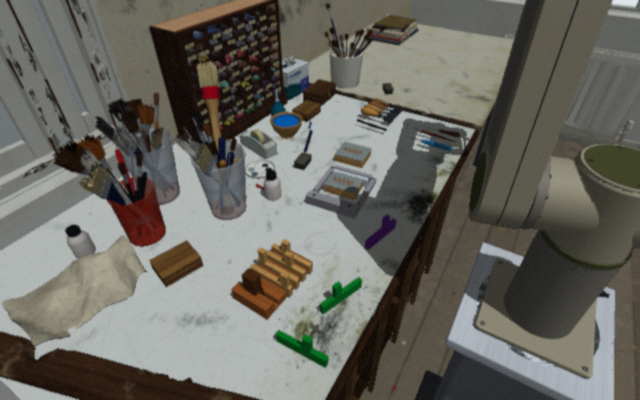

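View pics/top0.png

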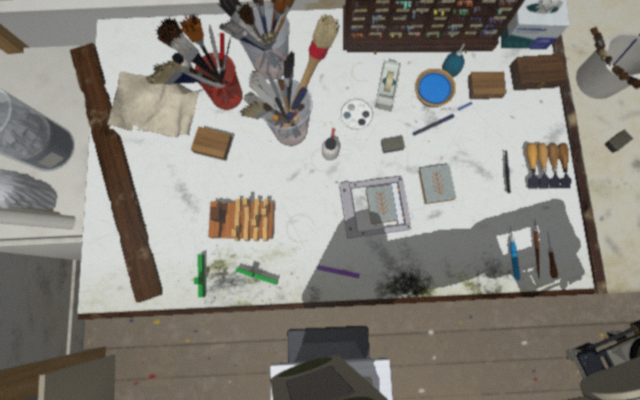

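View pics/wrist0.png

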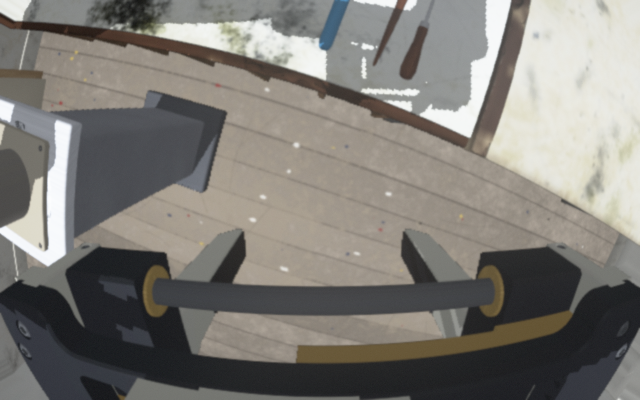

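```bash
cat > H.py <<'E'
import numpy as np,cv2,json
from plant import robot
from scipy.spatial.transform import Rotation as Rot
def cam(n):
    c=robot.read_camera(n); return c
def world(c,p): return c['R'].T@(np.array(p)-c['t'])
def proj(c,X,fish=False):
    p=c['R']@np.array(X)+c['t']; K=c['camera_matrix']
    if fish:
        th=np.arctan2(np.hypot(p[0],p[1]),p[2]); ph=np.arctan2(p[1],p[0])
        return np.array([K[0,2]+K[0,0]*th*np.cos(ph),K[1,2]+K[1,1]*th*np.sin(ph)])
    return (K@p)[:2]/p[2]
def ray(c,uv,fish=False):
    K=c['camera_matrix']; x=(uv[0]-K[0,2])/K[0,0]; y=(uv[1]-K[1,2])/K[1,1]
    if fish:
        th=np.hypot(x,y); s=np.sin(th)/max(th,1e-9); d=np.array([x*s,y*s,np.cos(th)])
    else: d=np.array([x,y,1.])
    d=c['R'].T@d; o=-c['R'].T@c['t']; return o,d/np.linalg.norm(d)
def atz(c,uv,z,fish=False):
    o,d=ray(c,uv,fish); return o+d*(z-o[2])/d[2]
E
python3 - <<'E'
from H import *
names="chase fence_edge end_bar block_long_mid block_short_mid strip_a_tab strip_b_tab strip_c_tab strip_d_tab wedge_head wedge_tip rack bottle_mid sander_mid".split()
np.set_printoptions(precision=3,suppress=True)
for n in ['side','top']:
    c=cam(n)
    for l in names:
        for r in robot.mark_of(n,l)[:6]:
            X=world(c,r['location']); print(n,l,round(r['score'],2),X,proj(c,X).round())
E
```

```text
side chase 0.81 [ 0.562 -0.149 -0.002] [341. 193.]
side chase 0.5 [0.551 0.27  0.005] [258. 292.]
side chase 0.27 [ 0.618 -0.332  0.015] [352. 154.]
side fence_edge 0.95 [ 0.555 -0.085  0.037] [333. 195.]Traceback (most recent call last):
  File "<stdin>", line 7, in <module>
ValueError: it knows: block_long_mid, block_short_mid, bottle_mid, chase, fence_edge, rack, sander_mid, strip_a_tab, strip_b_tab, strip_c_tab, strip_d_tab, wedge_head, wedge_tip
```

The side view shows the frame with its block at (341,190), the spare block at (352,153) and the rack with strips and wedge at (272,275). The green look-alikes are at (340,294) and (302,347), and the purple one at (380,231). In the top view the frame is at (376,205), the spare at (437,183), the rack at (242,217), and the bottle at (331,146). The wrist view doesn't show the work yet.

```bash
python3 - <<'E'
from H import *
names="chase fence_edge block_long_mid block_short_mid strip_a_tab strip_b_tab strip_c_tab strip_d_tab wedge_head wedge_tip rack bottle_mid sander_mid".split()
np.set_printoptions(precision=3,suppress=True)
for n in ['side','top']:
    c=cam(n)
    for l in names:
        for r in robot.mark_of(n,l)[:6]:
            X=world(c,r['location']); print(n,l,round(r['score'],2),X,proj(c,X).round())
    im=c['color']
    if n=='top': a=im[160:250,190:470]
    else: a=im[130:330,220:400]
    k=2.85 if n=='top' else 3
    cv2.imwrite(f'pics/{n}1.png',cv2.resize(a,None,fx=k,fy=k,interpolation=cv2.INTER_CUBIC))
E
```

```text
side chase 0.75 [ 0.561 -0.149 -0.002] [341. 193.]
side chase 0.72 [0.55  0.285 0.062] [252. 281.]
side fence_edge 0.8 [ 0.555 -0.082  0.036] [332. 196.]
side fence_edge 0.57 [ 0.56  -0.149  0.001] [341. 192.]
side fence_edge 0.37 [0.579 0.204 0.054] [264. 255.]
side block_long_mid 0.76 [ 0.614 -0.333  0.012] [353. 154.]
side block_short_mid 0.92 [ 0.56  -0.165  0.017] [344. 185.]
side strip_a_tab 0.9 [0.494 0.239 0.055] [286. 279.]
side strip_a_tab 0.53 [ 0.731 -0.036  0.046] [272. 182.]
side strip_b_tab 0.84 [0.52  0.185 0.053] [290. 259.]
side strip_b_tab 0.84 [ 0.382 -0.046  0.045] [384. 223.]
side strip_b_tab 0.7 [0.386 0.204 0.047] [336. 291.]
side strip_b_tab 0.57 [0.377 0.336 0.051] [307. 341.]
side strip_c_tab 0.58 [0.55  0.153 0.054] [287. 245.]
side strip_d_tab 0.78 [0.579 0.206 0.053] [264. 255.]
side strip_d_tab 0.45 [ 0.618 -0.331  0.012] [352. 155.]
side wedge_tip 0.93 [0.551 0.275 0.005] [257. 294.]
side rack 0.6 [0.54  0.226 0.   ] [274. 282.]
side bottle_mid 0.79 [ 0.731 -0.032  0.043] [271. 184.]
side sander_mid 0.72 [ 0.743 -0.217  0.012] [302. 160.]
top chase 0.1
[... 196 characters left out ...]
380. 205.]
top strip_a_tab 0.74 [0.496 0.239 0.055] [235. 234.]
top strip_b_tab 0.86 [0.382 0.339 0.053] [197. 279.]
top strip_b_tab 0.76 [0.523 0.186 0.058] [254. 223.]
top strip_b_tab 0.62 [0.388 0.202 0.049] [249. 274.]
top strip_b_tab 0.52 [ 0.379 -0.051  0.049] [345. 273.]
top strip_c_tab 0.65 [0.551 0.162 0.056] [263. 212.]
top strip_d_tab 0.69 [0.583 0.209 0.057] [245. 202.]
top wedge_head 0.76 [0.555 0.289 0.063] [215. 213.]
top wedge_tip 0.54 [0.584 0.209 0.057] [245. 201.]
top wedge_tip 0.32 [ 0.568 -0.165  0.015] [380. 204.]
top rack 0.15 [ 0.554 -0.084  0.036] [353. 208.]
top bottle_mid 0.53 [ 0.734 -0.026  0.043] [329. 147.]
top sander_mid 0.87 [ 0.74  -0.213  0.013] [392. 145.]
```

View pics/side1.png

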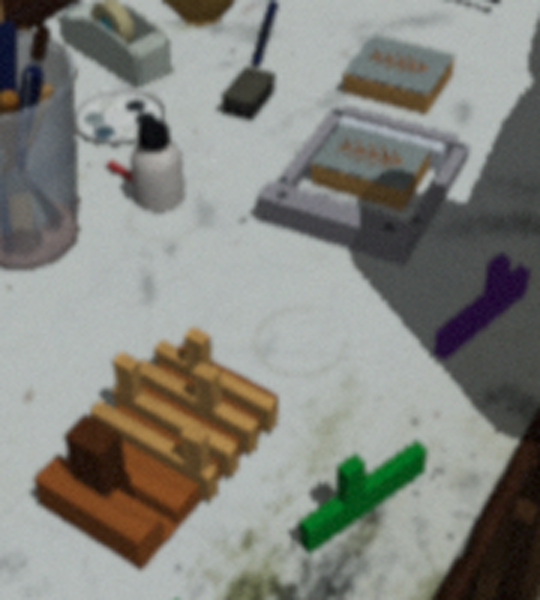

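View pics/top1.png

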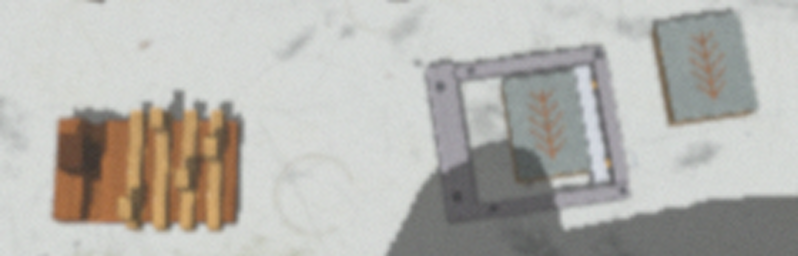

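Look-alikes for the strips: natural-wood ones in the rack at side (286,279), (290,259), (287,245), (264,255); green at (336,291) and (307,341), purple at (384,223) — not to be touched. I choose the light-wood ones in the rack. The side crop confirms that the rack holds only wood strips and the dark wedge. Next I move the wrist camera over the frame and rack.

```bash
cat >> H.py <<'E'
np.set_printoptions(precision=4,suppress=True)
def plan(pos=None,jaw=None):
    """delta in tool axes to reach world pos, and spin so that tool y makes angle jaw (rad) with world +x (mod pi)"""
    s=robot.read_state(); R=Rot.from_rotvec(s['orientation']).as_matrix(); p=s['tool_pos']
    d=R.T@(np.array(pos)-p) if pos is not None else np.zeros(3)
    sp=0
    cur=np.arctan2(R[1,1],R[0,1])
    if jaw is not None:
        e=(jaw-cur+np.pi/2)%np.pi-np.pi/2; sp=-e   # tool z down -> world yaw = -spin
    print('at',p,'jaw deg',np.degrees(cur).round(2),'tilt z',R[:,2],'q6',s['q'][5].round(3),'t',round(s['t'],2),'F',s['force'].round(2),'open',round(s['opening'],4))
    print('delta',d,'spin',round(sp,4),'steps50',np.linalg.norm(d)/.05)
E
python3 -c "
from H import *
plan([0.46,0.07,0.33],np.pi/2)
import numpy as np
s=robot.read_state();print(Rot.from_rotvec(s['orientation']).as_matrix())
c=cam('wrist'); o=-c['R'].T@c['t'];print('cam',o,'axis',c['R'][2])"
```

```text
at [ 0.1949 -0.5675  0.2186] jaw deg -71.05 tilt z [ 0.  0. -1.] q6 -0.085 t 1.7 F [-1.55  0.12  0.36] open 0.0927
delta [ 0.4578 -0.5168 -0.1113] spin 0.3308 steps50 13.986021572081956
[[ 0.9458  0.3248  0.    ]
 [ 0.3248 -0.9458  0.    ]
 [ 0.     -0.     -1.    ]]
cam [ 0.2631 -0.5438  0.3857] axis [-0.2501 -0.0869 -0.9643]
```

```bash
python3 -c "
from H import *
plan([0.47,-0.12,0.20],np.pi/2+0.08)"
```

```text
at [ 0.1949 -0.5675  0.2186] jaw deg -71.05 tilt z [ 0. -0. -1.] q6 -0.085 t 1.75 F [-0.39  0.53 -0.42] open 0.0927
delta [ 0.4055 -0.3339  0.0186] spin 0.2508 steps50 10.512113656394366
```

```bash
python3 -m pendant '[{"delta_pos":[0.1,-0.083,-0.02],"spin":0.1},{"delta_pos":[0.2,-0.166,-0.02],"spin":0.2},{"delta_pos":[0.3,-0.25,0.0],"spin":0.25},{"delta_pos":[0.4055,-0.334,0.0186],"spin":0.25},{"delta_pos":[0.4055,-0.334,0.0186],"spin":0.25},{"delta_pos":[0.4055,-0.334,0.0186],"spin":0.25},{"delta_pos":[0.4055,-0.334,0.0186],"spin":0.25},{"delta_pos":[0.4055,-0.334,0.0186],"spin":0.25},{"delta_pos":[0.4055,-0.334,0.0186],"spin":0.25},{"delta_pos":[0.4055,-0.334,0.0186],"spin":0.25}]'
cat > look.py <<'E'
import sys
from H import *
c=cam('wrist'); cv2.imwrite(sys.argv[1],c['color'])
for l in sys.argv[2:]:
    for r in robot.mark_of('wrist',l)[:4]:
        X=world(c,r['location']); print(l,round(r['score'],2),X,proj(c,X,True).round())
import pickle; pickle.dump(c,open(sys.argv[1].replace('.png','.pkl'),'wb'))
E
python3 -c "
from H import *
plan()"
python3 look.py pics/w1.png chase fence_edge block_long_mid block_short_mid
```

```text
t: 2.75
tool_pos: [0.4566, -0.1409, 0.2023]
orientation: [3.138, 0.127, 0.002]
force: [0.9, -0.7, 0.1]
opening: 0.0932
at [ 0.4566 -0.1409  0.2023] jaw deg -85.38 tilt z [ 0.001  -0.0005 -1.    ] q6 1.083 t 2.75 F [ 0.93 -0.67  0.12] open 0.0932
delta [0. 0. 0.] spin 0 steps50 0.0
fence_edge 0.71 [ 0.554  -0.0858  0.0321] [279.  89.]
block_long_mid 0.83 [ 0.6187 -0.3246  0.0154] [482.  64.]
block_short_mid 0.84 [ 0.5649 -0.1654  0.0162] [352.  86.]
block_short_mid 0.64 [0.5485 0.269  0.0053] [ 60. 103.]
```

View pics/w1.png

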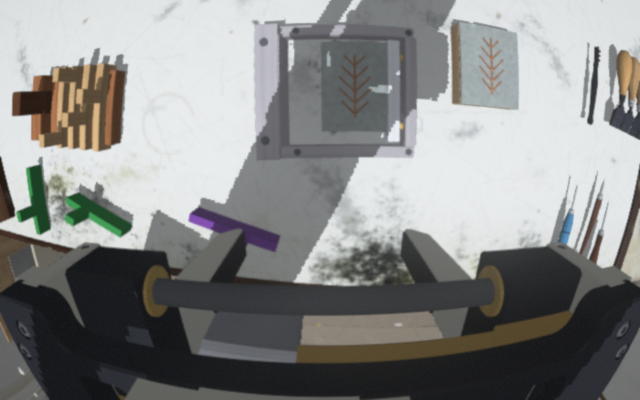

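```bash
python3 -c "
import cv2
a=cv2.imread('pics/w1.png')[10:170,245:425]
cv2.imwrite('pics/w1z.png',cv2.resize(a,None,fx=3.6,fy=3.6,interpolation=cv2.INTER_CUBIC))"
```

```text
(no output)
```

View pics/w1z.png

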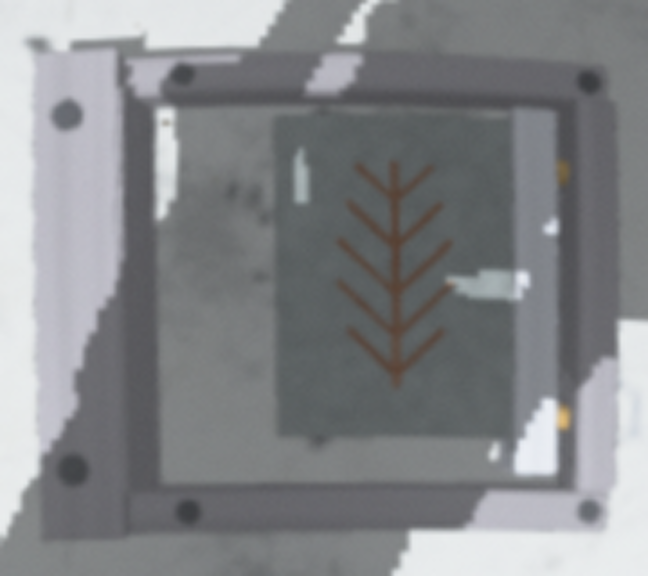

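The frame holds the shorter block: crop (277–514) is about 72 mm and the gap takes three strips. The fence top is at crop 40–122 on the left, and its slope runs 122–157. Now I fit the frame's pose from its corners, then look at the rack.

```bash
cat > fit.py <<'E'
from H import *
import pickle
from scipy.optimize import least_squares
c=pickle.load(open('pics/w1.pkl','rb'))
Z=lambda u,v:(245+(u+.5)/3.6-.5,10+(v+.5)/3.6-.5)
pts=[(Z(120,50),(.077,.0623,.032)),(Z(125,537),(-.077,.0623,.032)),(Z(36,52),(.077,.0903,.032)),(Z(43,539),(-.077,.0903,.032)),
 (Z(604,527),(-.077,-.0897,.020)),(Z(557,106),(.063,None,.02)),(Z(157,487),(-.063,.0577,.0105)),(Z(160,106),(.063,.0555,.0))]
pts=[p for p in pts if None not in p[1]]
def W(q,X): 
    C,S=np.cos(q[2]),np.sin(q[2]); return [q[0]+C*X[0]-S*X[1],q[1]+S*X[0]+C*X[1],X[2]]
f=lambda q:np.concatenate([proj(c,W(q,X),True)-uv for uv,X in pts])
r=least_squares(f,[.56,-.15,.08]); print(r.x,np.degrees(r.x[2]));print(r.fun.reshape(-1,2))
print('fence edge',W(r.x,(0,.0623,.032)))
for a in (0.016,-.056): print(a, proj(c,W(r.x,(0,a,.03)),True),'crop',(proj(c,W(r.x,(0,a,.03)),True)-[245,10])*3.6)
E
python3 fit.py; python3 -c "
from H import *
plan([0.45,0.20,0.22],np.pi/2)"
```

```text
[ 0.56   -0.1482  0.0913] 5.228512004514645
[[ 0.8315 -1.6389]
 [ 1.6055  0.185 ]
 [-0.929  -0.2985]
 [-0.3469  0.2789]
 [ 0.9711  0.9842]
 [-1.3465 -0.446 ]
 [-0.9455  0.975 ]]
fence edge [np.float64(0.5543414230566337), np.float64(-0.08619762151083815), 0.032]
0.016 [322.122   88.1225] crop [277.6392 281.2409]
-0.056 [387.9849  89.0061] crop [514.7457 284.422 ]
at [ 0.4557 -0.1428  0.202 ] jaw deg -85.3 tilt z [-0.0003 -0.0005 -1.    ] q6 1.078 t 3.0 F [-0.34 -0.43  0.87] open 0.0931
delta [ 0.0224 -0.3421 -0.0181] spin 0.0821 steps50 6.867262726464777
```

```bash
python3 -m pendant '[{"delta_pos":[0.01,-0.17,-0.018],"spin":0.04},{"delta_pos":[0.0224,-0.342,-0.018],"spin":0.08},{"delta_pos":[0.0224,-0.342,-0.018],"spin":0.08},{"delta_pos":[0.0224,-0.342,-0.018],"spin":0.08},{"delta_pos":[0.0224,-0.342,-0.018],"spin":0.08},{"delta_pos":[0.0224,-0.342,-0.018],"spin":0.08},{"delta_pos":[0.0224,-0.342,-0.018],"spin":0.08},{"delta_pos":[0.0224,-0.342,-0.018],"spin":0.08},{"delta_pos":[0.0224,-0.342,-0.018],"spin":0.08}]' 0.2
python3 look.py pics/w2.png strip_a_tab strip_b_tab strip_c_tab strip_d_tab wedge_head wedge_tip rack
python3 -c "
import cv2
a=cv2.imread('pics/w2.png')[0:200,200:460]
cv2.imwrite('pics/w2z.png',cv2.resize(a,None,fx=3,fy=3,interpolation=cv2.INTER_CUBIC))"
```

```text
t: 3.9
tool_pos: [0.4503, 0.199, 0.2199]
orientation: [3.14, 0.003, -0.0]
force: [-0.4, 0.3, -0.2]
opening: 0.0372
strip_a_tab 0.97 [0.4983 0.235  0.0588] [289. 138.]
strip_b_tab 0.83 [0.3895 0.2031 0.0514] [319. 232.]
strip_b_tab 0.81 [0.5216 0.191  0.0537] [330. 116.]
strip_b_tab 0.74 [ 0.384  -0.0509  0.0487] [508. 231.]
strip_b_tab 0.67 [0.3796 0.3381 0.0502] [210. 238.]
strip_c_tab 0.63 [0.551  0.1571 0.0541] [362.  90.]
strip_c_tab 0.16 [0.5497 0.2832 0.0664] [242.  92.]
strip_d_tab 0.74 [0.5777 0.2087 0.0545] [313.  65.]
wedge_head 0.94 [0.5521 0.2876 0.0654] [238.  90.]
wedge_tip 0.83 [0.5441 0.2704 0.0061] [264.  99.]
rack 0.66 [0.5403 0.2271 0.0028] [300. 101.]
```

View pics/w2z.png

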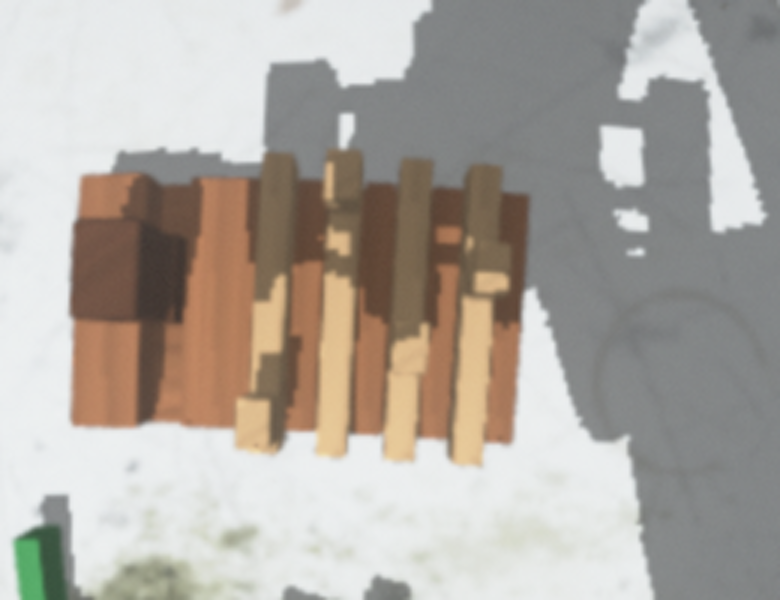

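```bash
cat > fit2.py <<'E'
from H import *
import pickle
from scipy.optimize import least_squares
c=pickle.load(open('pics/w2.pkl','rb'))
Z=lambda u,v:np.array((200+(u+.5)/3-.5,(v+.5)/3-.5))
def W(q,X): 
    C,S=np.cos(q[2]),np.sin(q[2]); return [q[0]+C*X[0]-S*X[1],q[1]+S*X[0]+C*X[1],X[2]]
e=.058
pts=[(Z(484,166),(e,-.068,.036)),(Z(466,465),(-e,-.068,.036)),(Z(417,158),(e,-.042,.036)),(Z(399,461),(-e,-.042,.036)),(Z(332,457),(-e,-.016,.036)),(Z(280,153),(e,.010,.036)),
(Z(528,195),(.05,-.087,.024)),(Z(513,443),(-.05,-.087,.024))]
f=lambda q:np.concatenate([proj(c,W(q,X),True)-uv for uv,X in pts])
r=least_squares(f,[.54,.226,0.]); q=r.x; print(q,np.degrees(q[2]));print(r.fun.reshape(-1,2))
for n,x,y in (('a',-.0435,.01),('b',-.0145,-.042),('c',.0145,-.068),('d',.0435,-.016)):
    X=W(q,(x,y,.054)); print(n,X, 'tab top crop',((proj(c,W(q,(x,y,.072)),True)-[200,0])*3).round())
print('wedge head top', [atz(c,Z(u,v),.087,True) for u,v in ((76,220),(143,222),(70,314),(136,320))])
E
python3 fit2.py
```

```text
[ 0.5393  0.2262 -0.0532] -3.0458477442710765
[[ 0.6638 -0.7101]
 [ 0.3498  0.177 ]
 [-0.1041  0.1397]
 [ 0.0153  0.1383]
 [-0.4613  0.2546]
 [-0.8876 -0.2638]
 [ 0.4963 -0.3692]
 [-0.0177  0.6113]]
a [np.float64(0.4964407706874542), np.float64(0.23845895375221582), 0.054] tab top crop [251. 424.]
b [np.float64(0.5226367815184098), np.float64(0.1849914962051764), 0.054] tab top crop [409. 346.]
c [np.float64(0.5502143033076207), np.float64(0.15748730939724492), 0.054] tab top crop [491. 267.]
d [np.float64(0.5819363579715984), np.float64(0.20787293480663735), 0.054] tab top crop [341. 173.]
wedge head top [array([0.5678, 0.2949, 0.087 ]), array([0.5655, 0.2719, 0.087 ]), array([0.5363, 0.2972, 0.087 ]), array([0.5331, 0.2745, 0.087 ])]
```

The rack fit agrees with all the marks to within 3 mm, and the networks from three cameras give tab heights of 0.054–0.058 against 0.054 expected. First I take strip c, with the jaws across its thickness.

```bash
python3 -c "
from H import *
plan([0.5502,0.1575,0.11],1.5176)"
```

```text
at [0.4502 0.1989 0.2199] jaw deg -89.97 tilt z [-0.0002 -0.0005 -1.    ] q6 1.883 t 4.3 F [0.79 0.03 0.45] open 0.0375
delta [0.1    0.0414 0.1099] spin 0.0537 steps50 3.0851770974215955
```

```bash
python3 -m pendant '[{"delta_pos":[0.05,0.02,0.03],"spin":0.03},{"delta_pos":[0.1,0.0414,0.06],"spin":0.0537},{"delta_pos":[0.1,0.0414,0.11],"spin":0.0537},{"delta_pos":[0.1,0.0414,0.11],"spin":0.0537},{"delta_pos":[0.1,0.0414,0.11],"spin":0.0537},{"delta_pos":[0.1,0.0414,0.11],"spin":0.0537},{"delta_pos":[0.1,0.0414,0.11],"spin":0.0537}]' 0.40
python3 look.py pics/w3.png strip_c_tab
python3 -c "
from H import *
plan([0.5502,0.1575,0.040],1.5176)"
```

```text
t: 5.0
tool_pos: [0.5512, 0.1584, 0.1128]
orientation: [-3.14, 0.082, -0.006]
force: [0.5, 0.4, 0.9]
opening: 0.0279
strip_c_tab 0.8 [0.5507 0.1529 0.0556] [330. 213.]
at [0.5512 0.1583 0.1126] jaw deg -93.0 tilt z [ 0.0037  0.0003 -1.    ] q6 1.814 t 5.1 F [-0.64  0.88  0.79] open 0.0282
delta [-0.0012  0.0009  0.0725] spin 0.0008 steps50 1.4512915621860256
```

View pics/w3.png

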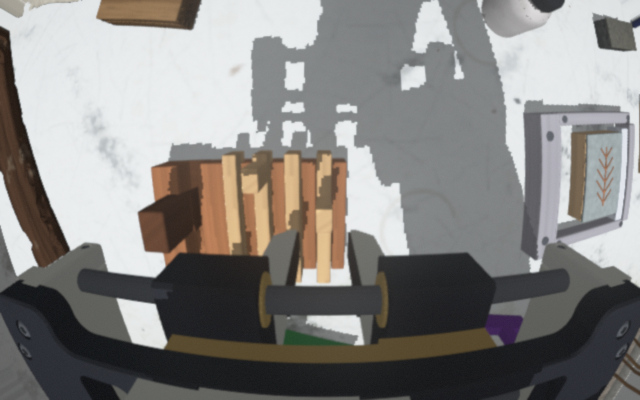

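Picture: strip c's body spans columns 317–331, centred between the fingers at 298 and 350. Descend and grip.

```bash
python3 -m pendant '[{"delta_pos":[-0.001,0.001,0.04],"spin":0},{"delta_pos":[-0.001,0.001,0.06],"spin":0},{"delta_pos":[-0.001,0.001,0.0725],"spin":0},{"delta_pos":[-0.001,0.001,0.0725],"spin":0},{"delta_pos":[-0.001,0.001,0.0725],"spin":0},{"delta_pos":[-0.001,0.001,0.0725],"spin":0}]' 0.40
python3 -m pendant '[{"delta_pos":[0,0,0],"spin":0},{"delta_pos":[0,0,0],"spin":0},{"delta_pos":[0,0,0],"spin":0},{"delta_pos":[0,0,0],"spin":0}]' 1 25
python3 -c "
from H import *
plan()"
```

```text
t: 5.7
tool_pos: [0.5518, 0.1578, 0.0419]
orientation: [-3.14, 0.082, -0.01]
force: [-0.3, 0.9, 0.5]
opening: 0.0281
t: 6.1
tool_pos: [0.5526, 0.1579, 0.0429]
orientation: [-3.139, 0.082, -0.013]
force: [-0.5, -0.3, 5.8]
opening: 0.0119
at [0.5526 0.1579 0.0429] jaw deg -93.0 tilt z [ 0.0081  0.0012 -1.    ] q6 1.813 t 6.1 F [-0.51 -0.34  5.76] open 0.0119
delta [0. 0. 0.] spin 0 steps50 0.0
```

```bash
python3 -m pendant '[{"delta_pos":[0,0,-0.03],"spin":0},{"delta_pos":[0,0,-0.06],"spin":0},{"delta_pos":[0,0,-0.1],"spin":0},{"delta_pos":[0,0,-0.1],"spin":0},{"delta_pos":[0,0,-0.1],"spin":0},{"delta_pos":[0,0,-0.1],"spin":0}]'
cat >> H.py <<'E'
CH=np.array([0.560,-0.1482,0.0913]); JC=np.pi/2+CH[2]
def chase(x,y,z):
    C,S=np.cos(CH[2]),np.sin(CH[2]); return np.array([CH[0]+C*x-S*y,CH[1]+S*x+C*y,z])
def inch(p):
    C,S=np.cos(CH[2]),np.sin(CH[2]); d=np.array(p)-[CH[0],CH[1],0]; return np.array([C*d[0]+S*d[1],-S*d[0]+C*d[1],d[2]])
E
python3 -c "
from H import *
plan(chase(0.016,0.027,0.14),JC)"
```

```text
t: 6.7
tool_pos: [0.5508, 0.1576, 0.1414]
orientation: [-3.14, 0.082, -0.009]
force: [-0.3, -0.3, -0.9]
opening: 0.0121
at [0.5508 0.1576 0.1414] jaw deg -93.0 tilt z [ 0.0058  0.0007 -1.    ] q6 1.813 t 6.7 F [-0.34 -0.26 -0.88] open 0.0121
delta [0.0371 0.2759 0.0013] spin -0.1436 steps50 5.567424232657251
```

```bash
python3 -m pendant '[{"delta_pos":[0.01,0.09,0],"spin":-0.05},{"delta_pos":[0.025,0.18,0],"spin":-0.1},{"delta_pos":[0.037,0.276,0],"spin":-0.144},{"delta_pos":[0.037,0.276,0],"spin":-0.144},{"delta_pos":[0.037,0.276,0],"spin":-0.144},{"delta_pos":[0.037,0.276,0],"spin":-0.144},{"delta_pos":[0.037,0.276,0],"spin":-0.144},{"delta_pos":[0.037,0.276,0],"spin":-0.144}]'
python3 look.py pics/w4.png strip_c_tab fence_edge block_short_mid
python3 -c "
from H import *
plan(chase(0.016,0.027,0.09),JC)"
```

```text
t: 7.5
tool_pos: [0.5721, -0.12, 0.1393]
orientation: [-3.136, -0.141, -0.004]
force: [-0.3, 0.3, 0.1]
opening: 0.0117
strip_c_tab 0.68 [ 0.5703 -0.1209  0.1529] [324. 255.]
fence_edge 0.65 [ 0.5566 -0.0887  0.0336] [288. 209.]
block_short_mid 0.75 [ 0.5657 -0.1641  0.0138] [367. 201.]
block_short_mid 0.61 [ 0.7423 -0.2116  0.0136] [432.  31.]
at [ 0.5731 -0.1185  0.1408] jaw deg -84.65 tilt z [ 0.005   0.0013 -1.    ] q6 1.184 t 7.7 F [ 0.11 -0.15  0.01] open 0.012
delta [-0.      0.0015  0.0508] spin 0.0021 steps50 1.0157380032045256
```

View pics/w4.png

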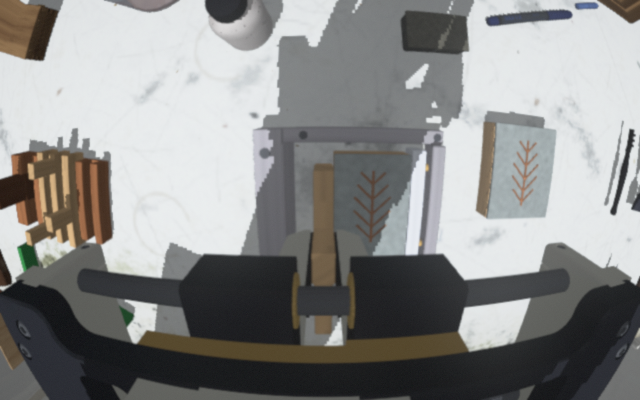

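Held strip at columns 314–332, above the gap between the fence slope (295) and the block edge (334), and parallel. Lower it.

```bash
python3 -m pendant '[{"delta_pos":[0,0.001,0.03],"spin":0},{"delta_pos":[0,0.001,0.06],"spin":0},{"delta_pos":[0,0.001,0.08],"spin":0},{"delta_pos":[0,0.001,0.088],"spin":0},{"delta_pos":[0,0.001,0.088],"spin":0},{"delta_pos":[0,0.001,0.088],"spin":0}]'
python3 look.py pics/w5.png strip_c_tab fence_edge block_short_mid
python3 -c "
from H import *
plan(chase(0.016,0.022,0.037),JC);print(inch(robot.read_state()['tool_pos']))"
```

```text
t: 8.3
tool_pos: [0.5744, -0.1191, 0.0539]
orientation: [-3.138, -0.148, -0.01]
force: [0.6, -0.3, 1.0]
opening: 0.0118
strip_c_tab 0.82 [ 0.5712 -0.1212  0.0647] [326. 255.]
fence_edge 0.81 [ 0.5576 -0.0843  0.0309] [269. 246.]
block_short_mid 0.65 [ 0.5657 -0.1688  0.0136] [389. 236.]
at [ 0.5747 -0.1196  0.0543] jaw deg -84.64 tilt z [ 0.0073  0.0006 -1.    ] q6 1.182 t 8.5 F [-0.47  0.25  0.03] open 0.0117
delta [-0.0013  0.0051  0.0173] spin 0.0022 steps50 0.36120638794506116
[0.0172 0.0271 0.0543]
```

View pics/w5.png

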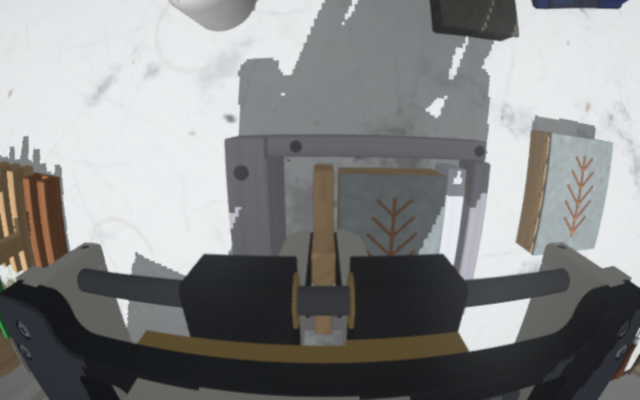

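Strip columns 314–333 are clear of the block edge at 338, and the far end (row 165) is inside the side bar (row 157). Lower it to the bench, then nudge it toward the block.

```bash
python3 -m pendant '[{"delta_pos":[-0.001,0,0.01],"spin":0.002},{"delta_pos":[-0.001,0,0.015],"spin":0.002},{"delta_pos":[-0.001,0,0.0165],"spin":0.002},{"delta_pos":[-0.001,0,0.0165],"spin":0.002},{"delta_pos":[-0.001,0,0.0165],"spin":0.002}]'
python3 -m pendant '[{"delta_pos":[0,0.002,0],"spin":0},{"delta_pos":[0,0.004,0],"spin":0},{"delta_pos":[0,0.005,0],"spin":0},{"delta_pos":[0,0.005,0],"spin":0}]'
python3 -c "
from H import *
plan();print(inch(robot.read_state()['tool_pos']))"
```

```text
t: 9.0
tool_pos: [0.5736, -0.1196, 0.0374]
orientation: [-3.138, -0.144, -0.011]
force: [0.2, 1.0, -0.1]
opening: 0.0119
t: 9.4
tool_pos: [0.574, -0.1246, 0.0373]
orientation: [-3.138, -0.143, -0.01]
force: [-0.5, 1.6, -0.9]
opening: 0.0116
at [ 0.574  -0.1246  0.0373] jaw deg -84.77 tilt z [ 0.0066  0.0011 -1.    ] q6 1.175 t 9.4 F [-0.46  1.61 -0.87] open 0.0116
delta [0. 0. 0.] spin 0 steps50 0.0
[0.0161 0.0222 0.0373]
```

```bash
python3 -m pendant '[{"delta_pos":[0,0.001,0.001],"spin":0},{"delta_pos":[0,0.001,0.001],"spin":0},{"delta_pos":[0,0.001,0.001],"spin":0}]'
python3 -m pendant '[{"delta_pos":[0,0.001,0],"spin":0},{"delta_pos":[0,0.001,0],"spin":0},{"delta_pos":[0,0.001,0],"spin":0}]'
python3 look.py pics/w6.png strip_c_tab
```

```text
t: 9.7
tool_pos: [0.5741, -0.125, 0.0369]
orientation: [-3.137, -0.143, -0.011]
force: [-3.2, 4.1, 5.6]
opening: 0.0117
t: 10.0
tool_pos: [0.5742, -0.1258, 0.0369]
orientation: [-3.136, -0.144, -0.01]
force: [-1.7, 4.3, 2.5]
opening: 0.0116
strip_c_tab 0.95 [ 0.5693 -0.1288  0.0493] [327. 259.]
```

View pics/w6.png

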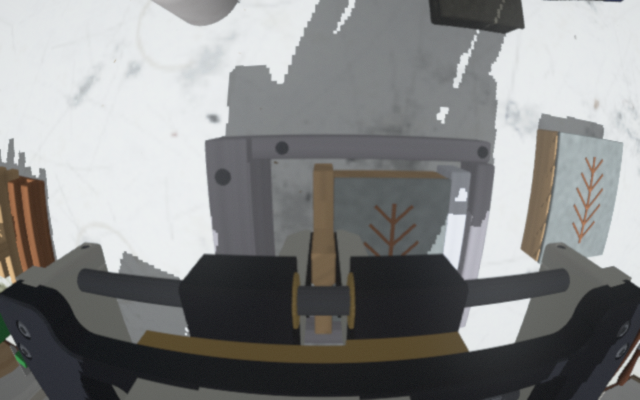

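Strip c is on the bench (TCP at 0.0369, as predicted) and tight against the block (edge at column 333, about 4 N of contact). Release and lift, then go for strip b.

```bash
python3 -m pendant '[{"delta_pos":[0,-0.0005,0],"spin":0},{"delta_pos":[0,-0.0005,0],"spin":0},{"delta_pos":[0,-0.0005,0],"spin":0},{"delta_pos":[0,-0.0005,-0.03],"spin":0},{"delta_pos":[0,-0.0005,-0.07],"spin":0},{"delta_pos":[0,-0.0005,-0.1],"spin":0},{"delta_pos":[0,-0.0005,-0.1],"spin":0},{"delta_pos":[0,-0.0005,-0.1],"spin":0}]' 0.40
python3 -c "
from H import *
plan([0.5226+0.002,0.185,0.115],1.5176)"
```

```text
t: 10.9
tool_pos: [0.5743, -0.126, 0.1379]
orientation: [-3.137, -0.143, -0.014]
force: [0.6, 0.6, 0.1]
opening: 0.0281
at [ 0.5743 -0.126   0.1379] jaw deg -84.77 tilt z [ 0.0088  0.0013 -1.    ] q6 1.173 t 10.9 F [0.61 0.6  0.05] open 0.0281
delta [-0.0213 -0.3143  0.0229] spin 0.1445 steps50 6.316151452664434
```

```bash
python3 -m pendant '[{"delta_pos":[-0.01,-0.1,0],"spin":0.05},{"delta_pos":[-0.02,-0.2,0],"spin":0.1},{"delta_pos":[-0.0233,-0.3143,0],"spin":0.1445},{"delta_pos":[-0.0233,-0.3143,0],"spin":0.1445},{"delta_pos":[-0.0233,-0.3143,0],"spin":0.1445},{"delta_pos":[-0.0233,-0.3143,0.023],"spin":0.1445},{"delta_pos":[-0.0233,-0.3143,0.023],"spin":0.1445},{"delta_pos":[-0.0233,-0.3143,0.023],"spin":0.1445}]'
python3 look.py pics/w7.png strip_b_tab
python3 -c "
from H import *
plan([0.5226,0.185,0.042],1.5176)"
```

```text
t: 11.7
tool_pos: [0.5197, 0.1868, 0.1114]
orientation: [-3.14, 0.078, -0.005]
force: [-0.0, -1.0, 0.2]
opening: 0.0278
strip_b_tab 0.84 [0.5241 0.1879 0.0543] [321. 207.]
strip_b_tab 0.83 [0.3859 0.2036 0.0478] [312. 342.]
strip_b_tab 0.74 [ 0.3834 -0.049   0.0516] [539. 314.]
at [0.5216 0.1844 0.1133] jaw deg -92.99 tilt z [ 0.0062  0.0001 -1.    ] q6 1.871 t 11.8 F [-0.21 -0.67  0.06] open 0.0281
delta [ 0.0005 -0.0006  0.0713] spin 0.0011 steps50 1.4263343573406264
```

View pics/w7.png

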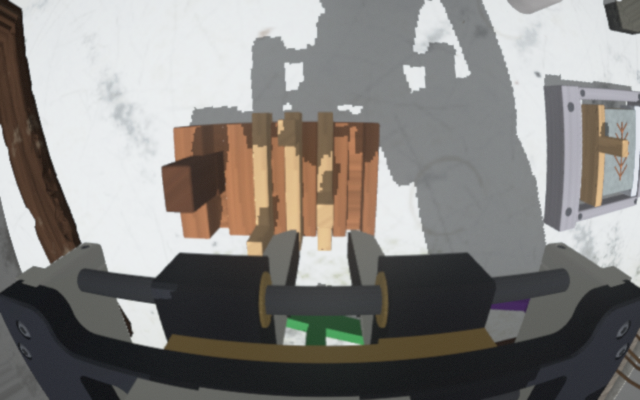

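Strip b is centred (columns 318–332) between the fingers, and strip c stands in the frame at (605,145).

```bash
python3 -m pendant '[{"delta_pos":[0,-0.0005,0.04],"spin":0},{"delta_pos":[0,-0.0005,0.06],"spin":0},{"delta_pos":[0,-0.0005,0.0713],"spin":0},{"delta_pos":[0,-0.0005,0.0713],"spin":0},{"delta_pos":[0,-0.0005,0.0713],"spin":0},{"delta_pos":[0,-0.0005,0.0713],"spin":0}]' 0.40
python3 -m pendant '[{"delta_pos":[0,0,0],"spin":0},{"delta_pos":[0,0,0],"spin":0},{"delta_pos":[0,0,0],"spin":0},{"delta_pos":[0,0,0],"spin":0}]' 1 25
python3 -m pendant '[{"delta_pos":[0,0,-0.03],"spin":0},{"delta_pos":[0,0,-0.06],"spin":0},{"delta_pos":[0,0,-0.1],"spin":0},{"delta_pos":[0,0,-0.1],"spin":0},{"delta_pos":[0,0,-0.1],"spin":0},{"delta_pos":[0,0,-0.1],"spin":0}]'
python3 -c "
from H import *
plan(chase(-0.0145,0.039,0.14),JC)"
```

```text
t: 12.4
tool_pos: [0.5236, 0.1849, 0.0438]
orientation: [-3.14, 0.083, -0.014]
force: [1.5, -0.3, 0.9]
opening: 0.0279
t: 12.8
tool_pos: [0.5242, 0.1851, 0.0447]
orientation: [-3.139, 0.082, -0.016]
force: [-1.0, 0.5, 6.3]
opening: 0.0116
t: 13.4
tool_pos: [0.5223, 0.1848, 0.1433]
orientation: [-3.14, 0.082, -0.013]
force: [-0.1, -0.5, -1.4]
opening: 0.0117
at [0.5223 0.1848 0.1433] jaw deg -93.01 tilt z [ 0.0084  0.0005 -1.    ] q6 1.872 t 13.4 F [-0.08 -0.46 -1.36] open 0.0117
delta [0.0351 0.2941 0.0033] spin -0.1438 steps50 5.923612592343493
```

```bash
python3 -m pendant '[{"delta_pos":[0.012,0.1,0],"spin":-0.05},{"delta_pos":[0.024,0.2,0],"spin":-0.1},{"delta_pos":[0.036,0.294,0],"spin":-0.144},{"delta_pos":[0.036,0.294,0],"spin":-0.144},{"delta_pos":[0.036,0.294,0],"spin":-0.144},{"delta_pos":[0.036,0.294,0],"spin":-0.144},{"delta_pos":[0.036,0.294,0.04],"spin":-0.144},{"delta_pos":[0.036,0.294,0.06],"spin":-0.144},{"delta_pos":[0.036,0.294,0.06],"spin":-0.144},{"delta_pos":[0.036,0.294,0.06],"spin":-0.144}]'
python3 look.py pics/w8.png strip_b_tab strip_c_tab
python3 -c "
from H import *
plan(chase(-0.013,0.039,0.0387),JC);print(inch(robot.read_state()['tool_pos']))"
```

```text
t: 14.4
tool_pos: [0.5417, -0.1104, 0.081]
orientation: [-3.137, -0.143, -0.007]
force: [-0.2, 0.2, 0.0]
opening: 0.0119
strip_b_tab 0.95 [ 0.5357 -0.1083  0.1068] [317. 271.]
strip_c_tab 0.94 [ 0.5723 -0.1218  0.0481] [344. 181.]
at [ 0.5428 -0.1103  0.0825] jaw deg -84.74 tilt z [ 0.0071  0.0009 -1.    ] q6 1.183 t 14.55 F [ 0.31 -0.55 -0.8 ] open 0.0118
delta [0.0003 0.0003 0.0439] spin 0.0005 steps50 0.8770608031577563
[-0.0136  0.0393  0.0825]
```

View pics/w8.png

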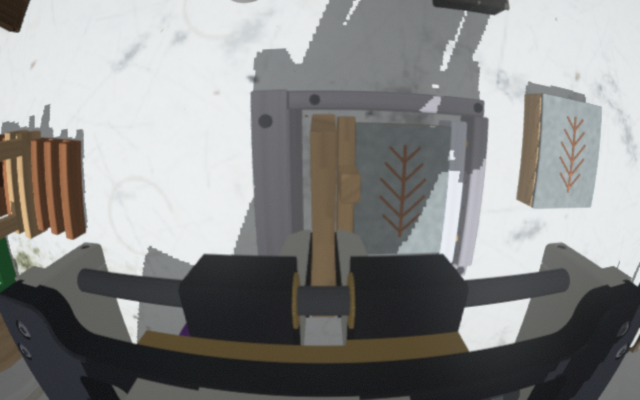

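Strip b hangs at columns 311–334 and the standing strip c at 338–355 is clear of it. Lower, then push snug.

```bash
python3 -m pendant '[{"delta_pos":[0,0,0.02],"spin":0},{"delta_pos":[0,0,0.035],"spin":0},{"delta_pos":[0,0,0.042],"spin":0},{"delta_pos":[0,0,0.0445],"spin":0},{"delta_pos":[0,0,0.0445],"spin":0},{"delta_pos":[0,0,0.0445],"spin":0}]'
python3 -m pendant '[{"delta_pos":[0,0.002,0],"spin":0},{"delta_pos":[0,0.004,0],"spin":0},{"delta_pos":[0,0.005,0],"spin":0},{"delta_pos":[0,0.005,0],"spin":0}]'
python3 -c "
from H import *
plan();print(inch(robot.read_state()['tool_pos']))"
```

```text
t: 15.15
tool_pos: [0.5437, -0.1105, 0.0387]
orientation: [-3.138, -0.144, -0.013]
force: [0.5, 0.1, 0.3]
opening: 0.0116
t: 15.55
tool_pos: [0.5445, -0.1153, 0.0392]
orientation: [-3.138, -0.144, -0.014]
force: [0.7, 2.7, 2.7]
opening: 0.0114
at [ 0.5445 -0.1153  0.0392] jaw deg -84.75 tilt z [ 0.0089  0.001  -1.    ] q6 1.174 t 15.55 F [0.69 2.67 2.66] open 0.0114
delta [0. 0. 0.] spin 0 steps50 0.0
[-0.0124  0.0342  0.0392]
```

```bash
python3 -m pendant '[{"delta_pos":[0,0.001,0],"spin":0},{"delta_pos":[0,0.0015,0],"spin":0},{"delta_pos":[0,0.0015,0],"spin":0}]'
python3 -c "
from H import *
plan();print(inch(robot.read_state()['tool_pos']))"
python3 look.py pics/w9.png strip_b_tab
```

```text
t: 15.85
tool_pos: [0.5446, -0.1165, 0.0391]
orientation: [-3.137, -0.144, -0.014]
force: [-0.4, 4.5, 1.2]
opening: 0.0119
at [ 0.5446 -0.1165  0.0391] jaw deg -84.74 tilt z [ 0.0088  0.0014 -1.    ] q6 1.172 t 15.85 F [-0.35  4.49  1.21] open 0.0119
delta [0. 0. 0.] spin 0 steps50 0.0
[-0.0124  0.033   0.0391]
strip_b_tab 0.94 [ 0.5352 -0.1174  0.0661] [323. 279.]
strip_b_tab 0.59 [0.3882 0.1992 0.0474] [ 26. 334.]
```

View pics/w9.png

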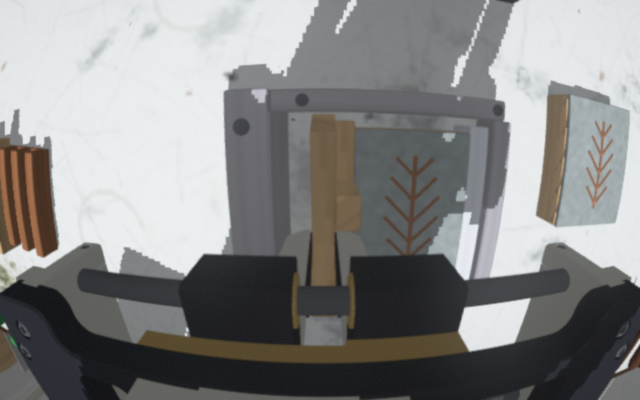

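```bash
python3 -c "
import cv2
a=cv2.imread('pics/w9.png')[80:280,220:400]
b=cv2.imread('pics/w6.png')[80:280,220:400]
import numpy as np
cv2.imwrite('pics/w9z.png',cv2.resize(np.hstack([a,b]),None,fx=2.2,fy=2.9,interpolation=cv2.INTER_CUBIC))"
python3 - <<'E'
from H import *
c=cam('side'); cv2.imwrite('pics/s2.png',cv2.resize(c['color'][150:230,280:400],None,fx=6,fy=6,interpolation=cv2.INTER_CUBIC))
for l in ('strip_b_tab','strip_c_tab'):
    for r in robot.mark_of('side',l)[:4]: X=world(c,r['location']);print(l,r['score'],X,inch(X))
c=cam('top'); 
for l in ('strip_b_tab','strip_c_tab'):
    for r in robot.mark_of('top',l)[:4]: X=world(c,r['location']);print(l,r['score'],X,inch(X))
E
```

```text
strip_b_tab 0.97 [0.3868 0.2013 0.045 ] [-0.1406  0.3638  0.045 ]
strip_b_tab 0.87 [0.3807 0.3362 0.0508] [-0.1344  0.4988  0.0508]
strip_b_tab 0.6 [ 0.3795 -0.047   0.0433] [-0.1705  0.1172  0.0433]
strip_b_tab 0.53 [ 0.535  -0.117   0.0627] [-0.0221  0.0333  0.0627]
strip_c_tab 0.71 [ 0.5726 -0.1275  0.0472] [0.0145 0.0195 0.0472]
strip_c_tab 0.71 [ 0.5561 -0.0803  0.0325] [0.0023 0.068  0.0325]
strip_b_tab 0.81 [0.3838 0.3404 0.0519] [-0.131   0.5026  0.0519]
strip_b_tab 0.54 [ 0.5335 -0.1174  0.072 ] [-0.0236  0.0331  0.072 ]
strip_b_tab 0.47 [0.3875 0.2029 0.0504] [-0.1398  0.3654  0.0504]
strip_b_tab 0.4 [0.5516 0.2878 0.0628] [0.0314 0.435  0.0628]
strip_c_tab 0.59 [ 0.5351 -0.1184  0.0706] [-0.0221  0.032   0.0706]
```

View pics/w9z.png

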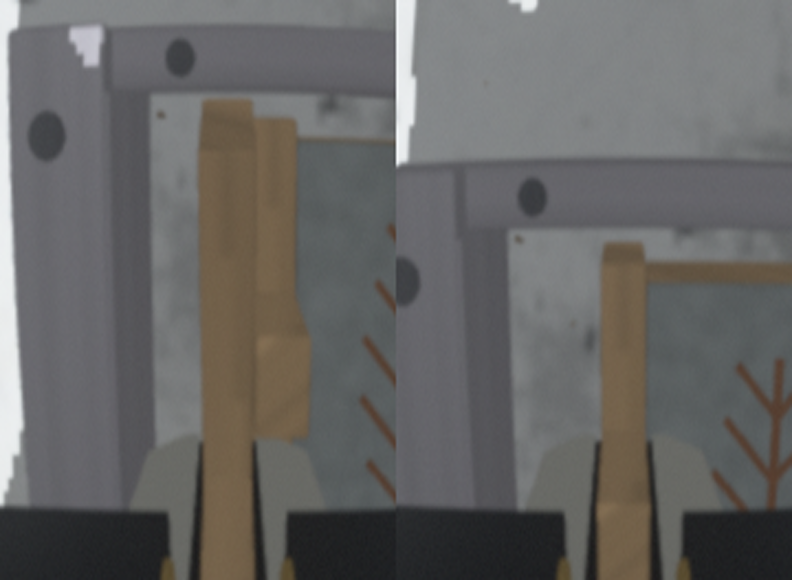

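View pics/s2.png

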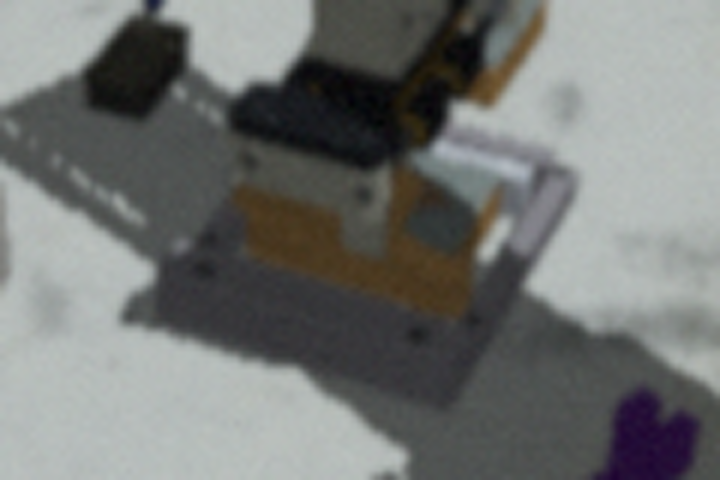

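```bash
python3 - <<'E'
from H import *
import pickle
from scipy.optimize import least_squares
c=pickle.load(open('pics/w9.pkl','rb'))
y=.033
def P(q,u,w): # strip coords u along x from tab, w height above tab pt
    x,z,t=q; return chase(x+np.cos(t)*u-np.sin(t)*w,y,z+np.sin(t)*u+np.cos(t)*w)
# far end +72.5; top -18, bottom -48
obs=[((323,131.7),72.5e-3,-.018),((323,114.5),72.5e-3,-.048)]
def f(q):
    r=[]
    for uv,u,w in obs: r.append((proj(c,P(q,u,w),True)-uv)[1])
    m=[-.0225,.066]
    r+= [(q[0]-m[0])/.004,(q[1]-m[1])/.004]
    return r
r=least_squares(f,[-.014,.05,.1]);print(r.x,np.degrees(r.x[2]),r.fun)
q=r.x
print('near end bottom',inch(P(q,-.0435,-.048)),'far bottom',inch(P(q,.0725,-.048)))
# reference if flat on bench
print('flat rows',[proj(c,chase(-.0145+.0725,y,h),True) for h in (.03,0)], [proj(c,chase(-.0145+.0725,y,h+.018),True) for h in (.03,0)])
b=pickle.load(open('pics/w8.pkl','rb'))
E
python3 -c "
import cv2
a=cv2.imread('pics/w8.png')[80:280,250:400]
cv2.imwrite('pics/w8z.png',cv2.resize(a,None,fx=3,fy=3,interpolation=cv2.INTER_CUBIC))"
```

```text
[-0.0225  0.066   0.2718] 15.572544956520076 [ 0.0008  0.0002  0.0086 -0.0003]
near end bottom [-0.0515  0.033   0.0081] far bottom [0.0603 0.033  0.0392]
flat rows [array([322.5241, 118.6465]), array([322.5751, 118.5781])] [array([322.4842, 118.7   ]), array([322.5464, 118.6166])]
```

View pics/w8z.png

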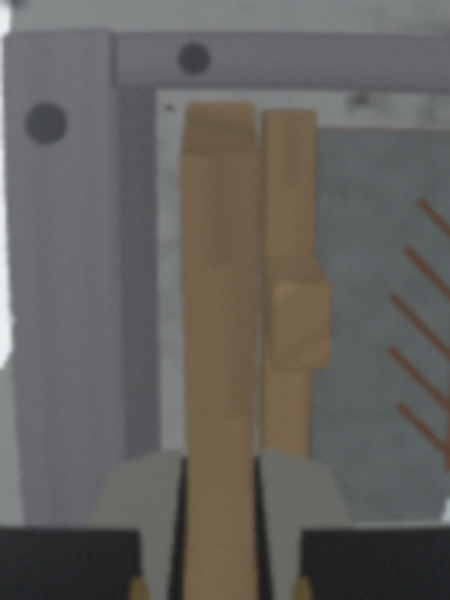

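The picture and all three cameras agree that strip b is pitched about 15° in the grip, far end up. It was probably knocked because I was still settling sideways while lowering past c's tab. It hangs in the correct slot, so I shift it 6 mm toward -x to keep the far end off the side bar, then loosen the jaws just enough for it to settle flat between the fingers.

```bash
python3 -m pendant '[{"delta_pos":[-0.003,-0.002,0],"spin":0},{"delta_pos":[-0.006,-0.002,0],"spin":0},{"delta_pos":[-0.006,-0.002,0],"spin":0},{"delta_pos":[-0.006,-0.002,0],"spin":0}]'
python3 -m pendant '[{"delta_pos":[0,0,0],"spin":0},{"delta_pos":[0,0,0],"spin":0},{"delta_pos":[0,0,0],"spin":0},{"delta_pos":[0,0,0],"spin":0},{"delta_pos":[0,0,0],"spin":0}]' 0.66
python3 look.py pics/w10.png strip_b_tab strip_c_tab
python3 -c "
from H import *
plan();print(inch(robot.read_state()['tool_pos']))
import cv2
a=cv2.imread('pics/w10.png')[80:280,220:400]
cv2.imwrite('pics/w10z.png',cv2.resize(a,None,fx=3,fy=3,interpolation=cv2.INTER_CUBIC))"
```

```text
t: 16.65
tool_pos: [0.538, -0.1155, 0.0389]
orientation: [-3.138, -0.144, -0.013]
force: [-0.7, 0.1, -0.1]
opening: 0.0119
t: 17.15
tool_pos: [0.5381, -0.1155, 0.0389]
orientation: [-3.138, -0.144, -0.013]
force: [0.1, 0.7, 0.8]
opening: 0.0157
strip_b_tab 0.7 [ 0.5428 -0.1134  0.0464] [320. 239.]
strip_c_tab 0.84 [ 0.5722 -0.1236  0.0501] [344. 191.]
at [ 0.538  -0.1155  0.0388] jaw deg -84.75 tilt z [ 0.0081  0.0009 -1.    ] q6 1.171 t 17.3 F [-0.54  0.23  0.1 ] open 0.0157
delta [0. 0. 0.] spin 0 steps50 0.0
[-0.0189  0.0346  0.0388]
```

View pics/w10z.png

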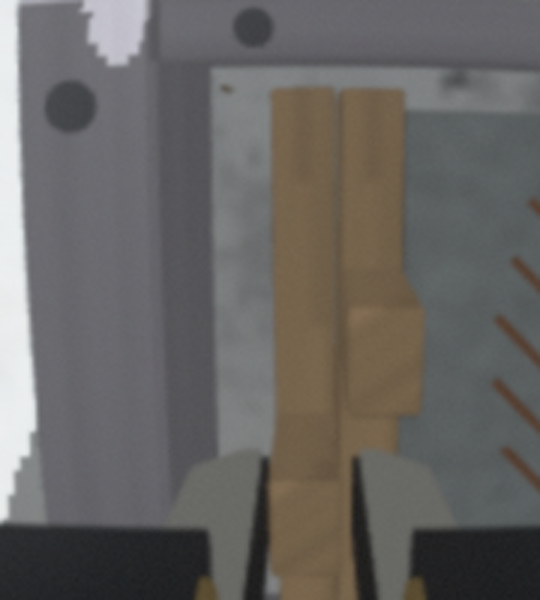

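It worked: b now stands flat beside c with a 1–2 mm gap. I centre on the tab, regrip and push it snug.

```bash
python3 -m pendant '[{"delta_pos":[0.004,0,0],"spin":0},{"delta_pos":[0.005,0,0],"spin":0},{"delta_pos":[0.005,0,0],"spin":0},{"delta_pos":[0.005,0,0],"spin":0}]'
python3 -m pendant '[{"delta_pos":[0,0,0],"spin":0},{"delta_pos":[0,0,0],"spin":0},{"delta_pos":[0,0.002,0],"spin":0},{"delta_pos":[0,0.0025,0],"spin":0},{"delta_pos":[0,0.0025,0],"spin":0}]' 1 25
python3 -c "
from H import *
plan();print(inch(robot.read_state()['tool_pos']))"
```

```text
t: 17.7
tool_pos: [0.543, -0.115, 0.0389]
orientation: [-3.138, -0.144, -0.013]
force: [-0.2, 0.0, -0.2]
opening: 0.016
t: 18.2
tool_pos: [0.5431, -0.1171, 0.0388]
orientation: [-3.137, -0.144, -0.012]
force: [-1.0, 4.4, 0.8]
opening: 0.0118
at [ 0.5431 -0.1171  0.0388] jaw deg -84.75 tilt z [ 0.0077  0.0016 -1.    ] q6 1.17 t 18.2 F [-0.97  4.37  0.79] open 0.0118
delta [0. 0. 0.] spin 0 steps50 0.0
[-0.014   0.0325  0.0388]
```

```bash
python3 -m pendant '[{"delta_pos":[0,-0.0005,0],"spin":0},{"delta_pos":[0,-0.0005,0],"spin":0},{"delta_pos":[0,-0.0005,0],"spin":0},{"delta_pos":[0,-0.0005,-0.03],"spin":0},{"delta_pos":[0,-0.0005,-0.07],"spin":0},{"delta_pos":[0,-0.0005,-0.11],"spin":0},{"delta_pos":[0,-0.0005,-0.11],"spin":0},{"delta_pos":[0,-0.0005,-0.11],"spin":0}]' 0.40
python3 -c "
from H import *
plan([0.5819,0.2079,0.12],1.5176)"
```

```text
t: 19.0
tool_pos: [0.5433, -0.1174, 0.1503]
orientation: [3.138, 0.144, 0.017]
force: [-0.3, 0.0, -1.4]
opening: 0.0279
at [ 0.5433 -0.1174  0.1503] jaw deg -84.76 tilt z [ 0.0109  0.0003 -0.9999] q6 1.171 t 19.0 F [-0.32  0.02 -1.39] open 0.0279
delta [ 0.0678 -0.3204  0.0308] spin 0.1447 steps50 6.579012853697908
```

```bash
python3 -m pendant '[{"delta_pos":[0.02,-0.1,0],"spin":0.05},{"delta_pos":[0.04,-0.2,0],"spin":0.1},{"delta_pos":[0.0678,-0.3204,0],"spin":0.1445},{"delta_pos":[0.0678,-0.3204,0],"spin":0.1445},{"delta_pos":[0.0678,-0.3204,0],"spin":0.1445},{"delta_pos":[0.0678,-0.3204,0.0308],"spin":0.1445},{"delta_pos":[0.0678,-0.3204,0.0308],"spin":0.1445},{"delta_pos":[0.0678,-0.3204,0.0308],"spin":0.1445},{"delta_pos":[0.0678,-0.3204,0.0308],"spin":0.1445}]'
python3 look.py pics/w11.png strip_d_tab strip_b_tab strip_c_tab
python3 -c "
from H import *
plan([0.5819,0.2079,0.042],1.5176)"
```

```text
t: 19.9
tool_pos: [0.5803, 0.2078, 0.1175]
orientation: [3.139, -0.081, 0.011]
force: [0.5, 0.3, 0.1]
opening: 0.0278
strip_d_tab 0.96 [0.5826 0.2074 0.0577] [323. 208.]
strip_b_tab 0.83 [ 0.539  -0.1147  0.0451] [601. 224.]
strip_c_tab 0.59 [ 0.5734 -0.1261  0.0474] [613. 196.]
at [0.5822 0.2065 0.1203] jaw deg -93.14 tilt z [ 0.0113  0.0001 -0.9999] q6 1.886 t 20.1 F [ 0.19  0.39 -0.39] open 0.0279
delta [-0.0013 -0.0013  0.0783] spin -0.0016 steps50 1.5664888261575631
```

View pics/w11.png

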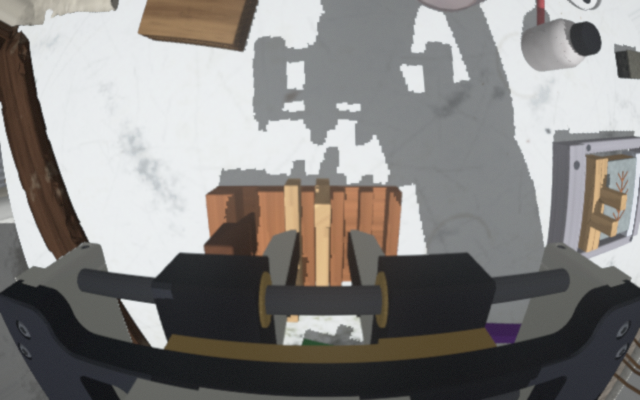

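Strip d's tab is at (323,200), centred. Descend and take a firmer grip, then check how it hangs before carrying it.

```bash
python3 -m pendant '[{"delta_pos":[-0.001,-0.001,0.04],"spin":0},{"delta_pos":[-0.0015,-0.001,0.065],"spin":0},{"delta_pos":[-0.002,-0.001,0.079],"spin":0},{"delta_pos":[-0.002,-0.001,0.079],"spin":0},{"delta_pos":[-0.002,-0.001,0.079],"spin":0},{"delta_pos":[-0.002,-0.001,0.079],"spin":0}]' 0.40
python3 -m pendant '[{"delta_pos":[0,0,0],"spin":0},{"delta_pos":[0,0,0],"spin":0},{"delta_pos":[0,0,0],"spin":0},{"delta_pos":[0,0,0],"spin":0}]' 1 40
python3 -m pendant '[{"delta_pos":[0,0,-0.02],"spin":0},{"delta_pos":[0,0,-0.05],"spin":0},{"delta_pos":[0,0,-0.09],"spin":0},{"delta_pos":[0,0,-0.11],"spin":0},{"delta_pos":[0,0,-0.11],"spin":0},{"delta_pos":[0,0,-0.11],"spin":0}]'
python3 look.py pics/w12.png strip_d_tab 
python3 -c "
from H import *
plan(chase(0.045,0.0475,0.16),JC)"
```

```text
t: 20.7
tool_pos: [0.5827, 0.2078, 0.0435]
orientation: [-3.139, 0.086, -0.023]
force: [-0.8, 0.8, 0.6]
opening: 0.0279
t: 21.1
tool_pos: [0.5836, 0.2081, 0.0447]
orientation: [-3.138, 0.086, -0.026]
force: [-0.5, -0.1, 6.0]
opening: 0.0118
t: 21.7
tool_pos: [0.5817, 0.2079, 0.1543]
orientation: [-3.138, 0.086, -0.026]
force: [-0.6, -0.9, -0.9]
opening: 0.0113
strip_d_tab 0.84 [0.5792 0.2108 0.1632] [318. 252.]
at [0.5806 0.2076 0.1524] jaw deg -93.14 tilt z [ 0.0131  0.0005 -0.9999] q6 1.888 t 21.8 F [-0.11  0.56 -1.4 ] open 0.0116
delta [ 0.0367  0.3028 -0.0075] spin -0.1462 steps50 6.102852490342952
```

View pics/w12.png

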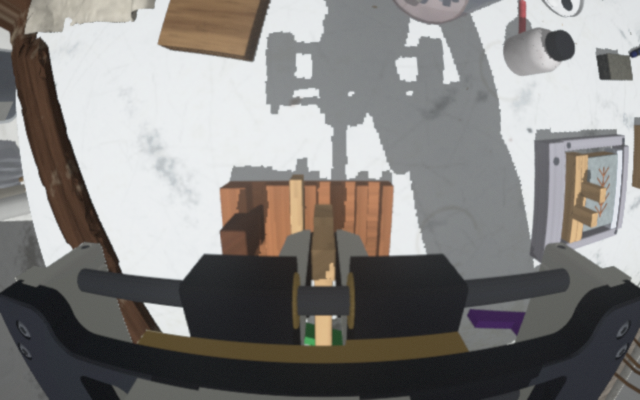

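Strip d hangs level: its mark is 10 mm above the TCP as expected. Carry it high, settle, then lower.

```bash
python3 -m pendant '[{"delta_pos":[0.01,0.08,-0.0075],"spin":-0.04},{"delta_pos":[0.02,0.16,-0.0075],"spin":-0.08},{"delta_pos":[0.03,0.24,-0.0075],"spin":-0.12},{"delta_pos":[0.0367,0.3,-0.0075],"spin":-0.146},{"delta_pos":[0.0367,0.3,-0.0075],"spin":-0.146},{"delta_pos":[0.0367,0.3,-0.0075],"spin":-0.146},{"delta_pos":[0.0367,0.3,-0.0075],"spin":-0.146},{"delta_pos":[0.0367,0.3,-0.0075],"spin":-0.146},{"delta_pos":[0.0367,0.3,-0.0075],"spin":-0.146}]'
python3 -c "
from H import *
plan(chase(0.045,0.049,0.08),JC)"
```

```text
t: 22.7
tool_pos: [0.5999, -0.093, 0.1585]
orientation: [-3.137, -0.143, -0.017]
force: [-0.1, 0.3, -0.1]
opening: 0.0119
at [ 0.5999 -0.093   0.1585] jaw deg -84.77 tilt z [ 0.0109  0.0016 -0.9999] q6 1.238 t 22.7 F [-0.14  0.31 -0.09] open 0.0119
delta [-0.0006  0.0024  0.0785] spin -0.0 steps50 1.5708930635715037
```

```bash
python3 -m pendant '[{"delta_pos":[-0.0006,0.002,0],"spin":0},{"delta_pos":[-0.0006,0.002,0.03],"spin":0},{"delta_pos":[-0.0006,0.002,0.06],"spin":0},{"delta_pos":[-0.0006,0.002,0.0785],"spin":0},{"delta_pos":[-0.0006,0.002,0.0785],"spin":0},{"delta_pos":[-0.0006,0.002,0.0785],"spin":0},{"delta_pos":[-0.0006,0.002,0.0785],"spin":0}]'
python3 look.py pics/w13.png strip_d_tab strip_b_tab strip_c_tab fence_edge
python3 -c "
from H import *
plan(chase(0.045,0.049,0.07),JC);print(inch(robot.read_state()['tool_pos']))
import cv2
a=cv2.imread('pics/w13.png')[60:280,200:420]
cv2.imwrite('pics/w13z.png',cv2.resize(a,None,fx=2.7,fy=2.7,interpolation=cv2.INTER_CUBIC))"
```

```text
t: 23.4
tool_pos: [0.6015, -0.0945, 0.0818]
orientation: [-3.138, -0.145, -0.021]
force: [0.5, 0.0, 0.3]
opening: 0.0118
strip_d_tab 0.9 [ 0.5997 -0.0941  0.0941] [322. 253.]
strip_b_tab 0.68 [0.378  0.3405 0.0512] [ 12. 332.]
fence_edge 0.73 [ 0.7317 -0.0331  0.0448] [249.  27.]
at [ 0.601  -0.095   0.0811] jaw deg -84.76 tilt z [ 0.0124  0.0012 -0.9999] q6 1.235 t 23.65 F [ 0.51  0.2  -1.04] open 0.0117
delta [-0.0008  0.0003  0.011 ] spin 0.0001 steps50 0.2215849375007672
[0.0457 0.0493 0.0811]
```

View pics/w13z.png

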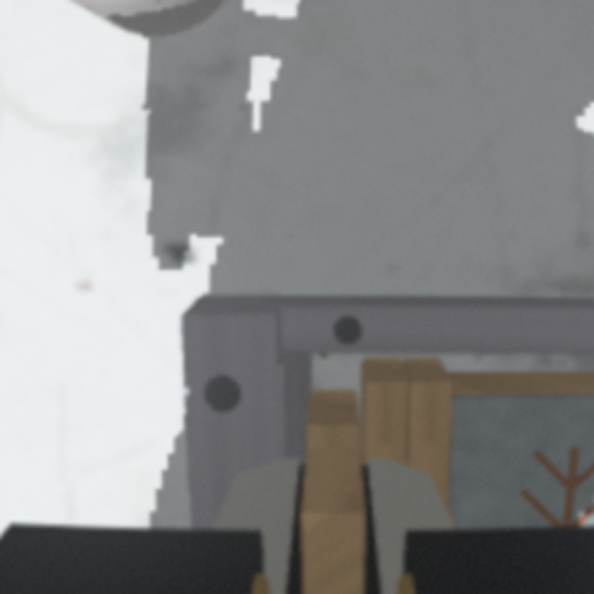

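Strip d (crop 305–358) sits just clear of b (362–407). Lower it partway into the slot, then find b by light contact.

```bash
python3 -m pendant '[{"delta_pos":[-0.0008,0,0.01],"spin":0},{"delta_pos":[-0.0008,0,0.02],"spin":0},{"delta_pos":[-0.0008,0,0.022],"spin":0},{"delta_pos":[-0.0008,0,0.022],"spin":0}]'
python3 -m pendant '[{"delta_pos":[0,0.001,0],"spin":0},{"delta_pos":[0,0.002,0],"spin":0},{"delta_pos":[0,0.002,0],"spin":0},{"delta_pos":[0,0.002,0],"spin":0}]'
python3 -c "
from H import *
plan();print(inch(robot.read_state()['tool_pos']))"
```

```text
t: 24.05
tool_pos: [0.5994, -0.0948, 0.0576]
orientation: [-3.137, -0.143, -0.016]
force: [0.7, -0.3, -0.5]
opening: 0.0117
t: 24.45
tool_pos: [0.5998, -0.0969, 0.0579]
orientation: [-3.137, -0.143, -0.017]
force: [-0.1, 0.0, 0.1]
opening: 0.0119
at [ 0.5998 -0.0969  0.0579] jaw deg -84.78 tilt z [ 0.0106  0.0017 -0.9999] q6 1.231 t 24.45 F [-0.11  0.01  0.06] open 0.0119
delta [0. 0. 0.] spin 0 steps50 0.0
[0.0444 0.0474 0.0579]
```

```bash
python3 -m pendant '[{"delta_pos":[0,0.0003,0.007],"spin":0},{"delta_pos":[0,0.0003,0.014],"spin":0},{"delta_pos":[0,0.0003,0.018],"spin":0},{"delta_pos":[0,0.0003,0.0195],"spin":0},{"delta_pos":[0,0.0003,0.0195],"spin":0}]'
python3 -m pendant '[{"delta_pos":[0,0.001,0],"spin":0},{"delta_pos":[0,0.002,0],"spin":0},{"delta_pos":[0,0.002,0],"spin":0},{"delta_pos":[0,0.002,0],"spin":0}]'
python3 -c "
from H import *
plan();print(inch(robot.read_state()['tool_pos']))"
python3 look.py pics/w14.png strip_d_tab strip_b_tab strip_c_tab
python3 -c "
import cv2
a=cv2.imread('pics/w14.png')[80:280,200:400]
cv2.imwrite('pics/w14z.png',cv2.resize(a,None,fx=2.9,fy=2.9,interpolation=cv2.INTER_CUBIC))"
```

```text
t: 24.95
tool_pos: [0.5996, -0.097, 0.0386]
orientation: [-3.137, -0.143, -0.015]
force: [-5.2, 0.6, 7.4]
opening: 0.0116
t: 25.35
tool_pos: [0.5998, -0.0982, 0.0387]
orientation: [-3.136, -0.143, -0.014]
force: [-1.9, 4.9, 5.2]
opening: 0.0115
at [ 0.5998 -0.0982  0.0387] jaw deg -84.76 tilt z [ 0.0091  0.0032 -1.    ] q6 1.227 t 25.35 F [-1.91  4.86  5.17] open 0.0115
delta [0. 0. 0.] spin 0 steps50 0.0
[0.0441 0.0461 0.0387]
strip_d_tab 0.68 [ 0.596  -0.0964  0.0468] [319. 253.]
strip_b_tab 0.58 [ 0.5426 -0.1124  0.0444] [336. 326.]
```

View pics/w14z.png

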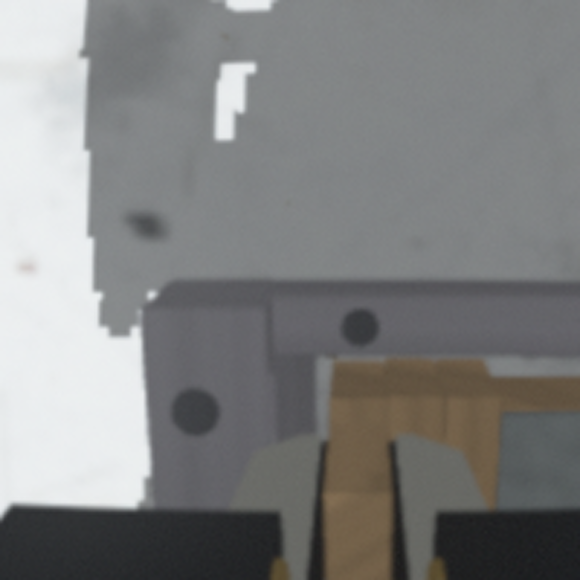

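Strip d is flush with b and c, on the bench (z mark 0.047, TCP 0.0387 as predicted), and pushing at about 5 N. Only the narrow wedge slot is left. Release and look.

```bash
python3 -m pendant '[{"delta_pos":[0,0,0],"spin":0},{"delta_pos":[0,0,0],"spin":0},{"delta_pos":[0,0,0],"spin":0},{"delta_pos":[0,0,-0.03],"spin":0},{"delta_pos":[0,0,-0.07],"spin":0},{"delta_pos":[-0.03,0,-0.12],"spin":0},{"delta_pos":[-0.08,0,-0.13],"spin":0},{"delta_pos":[-0.08,0,-0.13],"spin":0},{"delta_pos":[-0.08,0,-0.13],"spin":0}]' 0.40
python3 look.py pics/w15.png strip_d_tab strip_b_tab strip_c_tab fence_edge wedge_head block_short_mid
python3 -c "
import cv2
a=cv2.imread('pics/w15.png')[60:220,220:420]
cv2.imwrite('pics/w15z.png',cv2.resize(a,None,fx=3.5,fy=3.5,interpolation=cv2.INTER_CUBIC))"
```

```text
t: 26.45
tool_pos: [0.5185, -0.1064, 0.1688]
orientation: [-3.136, -0.142, -0.017]
force: [0.7, -0.2, 0.0]
opening: 0.028
strip_d_tab 0.92 [ 0.5959 -0.0979  0.0496] [321. 111.]
strip_d_tab 0.3 [0.4956 0.238  0.055 ] [ 52. 189.]
strip_b_tab 0.86 [ 0.5416 -0.1159  0.0469] [335. 170.]
strip_b_tab 0.77 [0.3775 0.3403 0.0522] [ 28. 258.]
strip_c_tab 0.91 [ 0.5711 -0.1273  0.0479] [350. 140.]
strip_c_tab 0.32 [ 0.5411 -0.1138  0.0459] [333. 170.]
fence_edge 0.85 [ 0.5544 -0.0853  0.0326] [305. 152.]
wedge_head 0.86 [0.5492 0.2857 0.0615] [ 26. 148.]
block_short_mid 0.96 [ 0.564  -0.1693  0.0147] [386. 149.]
```

View pics/w15z.png

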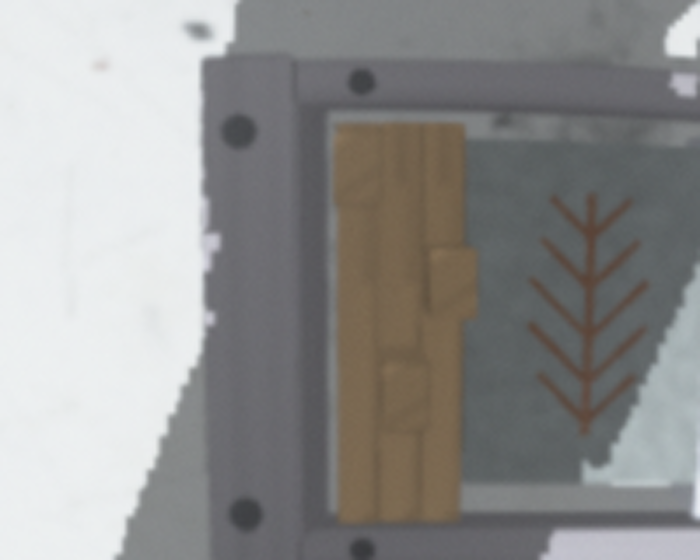

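All three strips stand snug against each other (crop 335–465), with only the narrow slot left by the fence slope (up to 330). Next is the wedge, gripped across x.

```bash
python3 -c "
from H import *
plan([0.551,0.286,0.17],-0.0532)"
```

```text
at [ 0.5192 -0.1057  0.167 ] jaw deg -84.74 tilt z [ 0.0076  0.0037 -1.    ] q6 1.176 t 26.8 F [ 0.79  0.   -0.33] open 0.0278
delta [ 0.0676 -0.3872 -0.0013] spin -1.4258 steps50 7.860879417376254
```

```bash
python3 -m pendant '[{"delta_pos":[0.01,-0.05,-0.001],"spin":-0.143},{"delta_pos":[0.015,-0.1,-0.001],"spin":-0.286},{"delta_pos":[0.025,-0.15,-0.001],"spin":-0.43},{"delta_pos":[0.035,-0.2,-0.001],"spin":-0.57},{"delta_pos":[0.042,-0.25,-0.001],"spin":-0.71},{"delta_pos":[0.05,-0.3,-0.001],"spin":-0.857},{"delta_pos":[0.058,-0.35,-0.001],"spin":-1.0},{"delta_pos":[0.0676,-0.387,-0.001],"spin":-1.14},{"delta_pos":[0.0676,-0.387,-0.001],"spin":-1.28},{"delta_pos":[0.0676,-0.387,-0.001],"spin":-1.4258}]' -0.29
python3 -c "
from H import *
plan([0.551,0.286,0.14],-0.0532)"
```

```text
t: 27.8
tool_pos: [0.5506, 0.2879, 0.1684]
orientation: [2.269, 2.17, 0.01]
force: [0.4, -0.5, -0.6]
opening: 0.0599
at [0.5506 0.2879 0.1684] jaw deg -2.54 tilt z [ 0.0061  0.0031 -1.    ] q6 0.443 t 27.8 F [ 0.41 -0.46 -0.64] open 0.0599
delta [-0.002   0.0003  0.0284] spin 0.0089 steps50 0.5686713760840091
```

```bash
python3 -m pendant '[{"delta_pos":[-0.001,0,0.02],"spin":0.009},{"delta_pos":[-0.002,0,0.028],"spin":0.009},{"delta_pos":[-0.002,0,0.028],"spin":0.009},{"delta_pos":[-0.002,0,0.028],"spin":0.009}]'
python3 look.py pics/w16.png wedge_head wedge_tip strip_a_tab
python3 -c "
from H import *
plan([0.551,0.286,0.044],-0.0532)"
```

```text
t: 28.2
tool_pos: [0.5506, 0.2858, 0.1401]
orientation: [2.279, 2.16, 0.009]
force: [-0.4, 0.1, 0.1]
opening: 0.0598
wedge_head 0.62 [0.5526 0.2876 0.0651] [326. 204.]
strip_a_tab 0.72 [0.496  0.2396 0.06  ] [266. 257.]
at [0.5513 0.2861 0.1414] jaw deg -3.08 tilt z [ 0.0075  0.0037 -1.    ] q6 0.449 t 28.4 F [-0.32  0.11 -0.27] open 0.06
delta [-0.0005 -0.001   0.0974] spin -0.0005 steps50 1.947737181196071
```

View pics/w16.png

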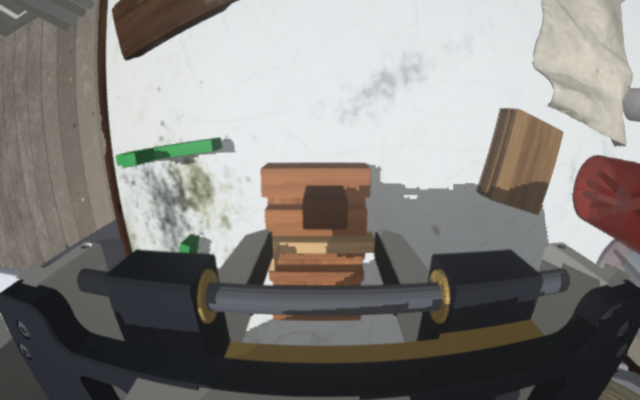

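The wedge head is at (325,206), centred between the fingers (270 and 378). Descend and grip.

```bash
python3 -m pendant '[{"delta_pos":[0,-0.0005,0.04],"spin":0},{"delta_pos":[0,-0.001,0.08],"spin":0},{"delta_pos":[0,-0.001,0.097],"spin":0},{"delta_pos":[0,-0.001,0.097],"spin":0},{"delta_pos":[0,-0.001,0.097],"spin":0},{"delta_pos":[0,-0.001,0.097],"spin":0}]'
python3 -m pendant '[{"delta_pos":[0,0,0],"spin":0},{"delta_pos":[0,0,0],"spin":0},{"delta_pos":[0,0,0],"spin":0},{"delta_pos":[0,0,0],"spin":0}]' 1 50
python3 -c "
from H import *
plan()"
python3 -m pendant '[{"delta_pos":[0,0,-0.02],"spin":0},{"delta_pos":[0,0,-0.05],"spin":0},{"delta_pos":[0,0,-0.09],"spin":0},{"delta_pos":[0,0,-0.12],"spin":0},{"delta_pos":[0,0,-0.12],"spin":0},{"delta_pos":[0,0,-0.12],"spin":0}]'
python3 look.py pics/w17.png wedge_head wedge_tip
python3 -c "
from H import *
plan(chase(0,0.0645,0.17),CH[2])"
```

```text
t: 29.0
tool_pos: [0.5529, 0.2872, 0.0472]
orientation: [2.277, 2.158, 0.018]
force: [-0.3, -0.2, -0.0]
opening: 0.06
t: 29.4
tool_pos: [0.553, 0.2874, 0.0477]
orientation: [2.277, 2.158, 0.019]
force: [-1.5, -1.0, 5.5]
opening: 0.0339
at [0.553  0.2874 0.0477] jaw deg -3.08 tilt z [ 0.0116  0.0055 -0.9999] q6 0.45 t 29.4 F [-1.49 -1.01  5.49] open 0.0339
delta [0. 0. 0.] spin 0 steps50 0.0
t: 30.0
tool_pos: [0.552, 0.2869, 0.1684]
orientation: [2.277, 2.158, 0.022]
force: [-0.4, 0.1, -1.8]
opening: 0.0338
wedge_head 0.89 [0.5503 0.2858 0.1859] [322. 257.]
at [0.5504 0.2862 0.1654] jaw deg -3.08 tilt z [ 0.0084  0.0042 -1.    ] q6 0.45 t 30.15 F [ 0.78 -0.39 -0.14] open 0.0339
delta [-0.3694  0.0236 -0.0061] spin -0.145 steps50 7.404315870591501
```

View pics/w17.png

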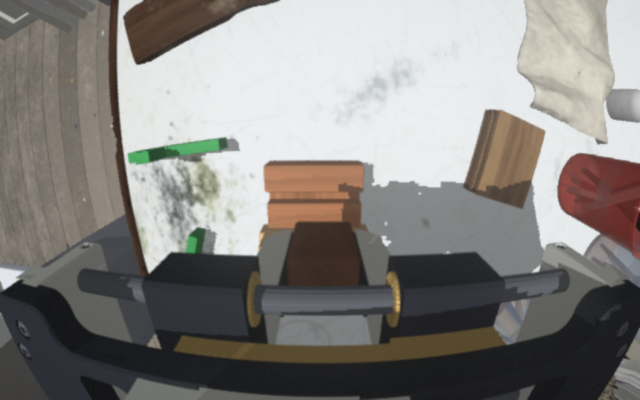

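Wedge held (33.9 mm wide, head 13 mm above the TCP). Carry it above the fence.

```bash
python3 -c "
from H import *
plan(chase(0,0.0685,0.155),CH[2])"
python3 -m pendant '[{"delta_pos":[-0.08,0.005,0],"spin":-0.03},{"delta_pos":[-0.16,0.01,0],"spin":-0.06},{"delta_pos":[-0.24,0.015,0],"spin":-0.1},{"delta_pos":[-0.32,0.02,0],"spin":-0.145},{"delta_pos":[-0.3654,0.0236,0],"spin":-0.145},{"delta_pos":[-0.3654,0.0236,0],"spin":-0.145},{"delta_pos":[-0.3654,0.0236,0],"spin":-0.145},{"delta_pos":[-0.3654,0.0236,0],"spin":-0.145},{"delta_pos":[-0.3654,0.0236,0],"spin":-0.145},{"delta_pos":[-0.3654,0.0236,0],"spin":-0.145}]'
python3 -c "
from H import *
plan(chase(0,0.0685,0.1),CH[2])"
```

```text
at [0.5504 0.2862 0.1654] jaw deg -3.08 tilt z [ 0.0084  0.0042 -1.    ] q6 0.45 t 30.15 F [ 0.78 -0.39 -0.14] open 0.0339
delta [-0.3655  0.0229  0.0089] spin -0.145 steps50 7.326996733368274
t: 31.15
tool_pos: [0.5538, -0.0792, 0.1628]
orientation: [2.118, 2.319, 0.013]
force: [-0.2, 0.1, -1.9]
opening: 0.0341
at [ 0.5538 -0.0792  0.1628] jaw deg 5.19 tilt z [ 0.0064  0.0053 -1.    ] q6 -0.33 t 31.15 F [-0.17  0.1  -1.92] open 0.0341
delta [-0.0011 -0.0005  0.0628] spin -0.0008 steps50 1.2554492313957084
```

```bash
python3 -m pendant '[{"delta_pos":[-0.001,-0.0005,0.03],"spin":0},{"delta_pos":[-0.001,-0.0005,0.06],"spin":0},{"delta_pos":[-0.001,-0.0005,0.08],"spin":0},{"delta_pos":[-0.001,-0.0005,0.08],"spin":0},{"delta_pos":[-0.001,-0.0005,0.08],"spin":0},{"delta_pos":[-0.001,-0.0005,0.08],"spin":0}]'
python3 look.py pics/w18.png wedge_head wedge_tip fence_edge
python3 - <<'E'
from H import *
for n in ('side','top'):
    c=cam(n)
    u,v=(270,140) if n=='side' else (310,160)
    cv2.imwrite(f'pics/{n}3.png',cv2.resize(c['color'][v:v+90,u:u+130],None,fx=6,fy=6,interpolation=cv2.INTER_CUBIC))
    for l in ('wedge_head','wedge_tip','fence_edge'):
        for r in robot.mark_of(n,l)[:2]: X=world(c,r['location']);print(n,l,round(r['score'],2),X,inch(X),proj(c,X))
    tc=inch(robot.read_state()['tool_pos']);print(tc)
    for y in (.0515,.0535,.0555): print(y,'tip proj',(proj(c,chase(-.017,y,.038))-[u,v])*6)
E
python3 -c "
import cv2
a=cv2.imread('pics/w18.png')[120:280,220:440]
cv2.imwrite('pics/w18z.png',cv2.resize(a,None,fx=3.5,fy=3.5,interpolation=cv2.INTER_CUBIC))"
```

```text
t: 31.75
tool_pos: [0.5551, -0.0792, 0.0845]
orientation: [2.115, 2.319, 0.015]
force: [0.2, 0.1, -0.0]
opening: 0.0335
wedge_head 0.59 [ 0.5505 -0.0815  0.0972] [317. 255.]
wedge_head 0.57 [ 0.5656 -0.1659  0.0162] [326. 301.]
wedge_tip 0.17 [ 0.598  -0.0971  0.0492] [381. 250.]
fence_edge 0.66 [ 0.5549 -0.0861  0.0313] [323. 223.]
side wedge_head 0.85 [ 0.5521 -0.0822  0.0946] [-0.0018  0.0664  0.0946] [333.7143 180.0298]
side wedge_head 0.46 [0.4956 0.2364 0.0528] [-0.0291  0.3889  0.0528] [285.6204 279.028 ]
side wedge_tip 0.66 [0.4961 0.238  0.0566] [-0.0285  0.3904  0.0566] [284.9468 278.3481]
side wedge_tip 0.63 [ 0.5549 -0.0969  0.0415] [-0.0004  0.0516  0.0415] [334.9086 191.7514]
side fence_edge 0.92 [ 0.5559 -0.0857  0.0364] [0.0017 0.0626 0.0364] [332.6438 195.1781]
[0.0003 0.0685 0.0831]
0.0515 tip proj [421.3756 325.6869]
0.0535 tip proj [419.7221 328.1279]
0.0555 tip proj [418.0645 330.575 ]
top wedge_tip 0.18 [0.4963 0.239  0.0555] [-0.0282  0.3914  0.0555] [234.6335 233.8809]
top fence_edge 0.61 [ 0.5571 -0.0827  0.0345] [0.0031 0.0655 0.0345] [352.029  207.3844]
[0.0001 0.0686 0.0828]
0.0515 tip proj [289.4079 321.1727]
0.0535 tip proj [285.1085 321.773 ]
0.0555 tip proj [280.8088 322.3734]
```

View pics/side3.png

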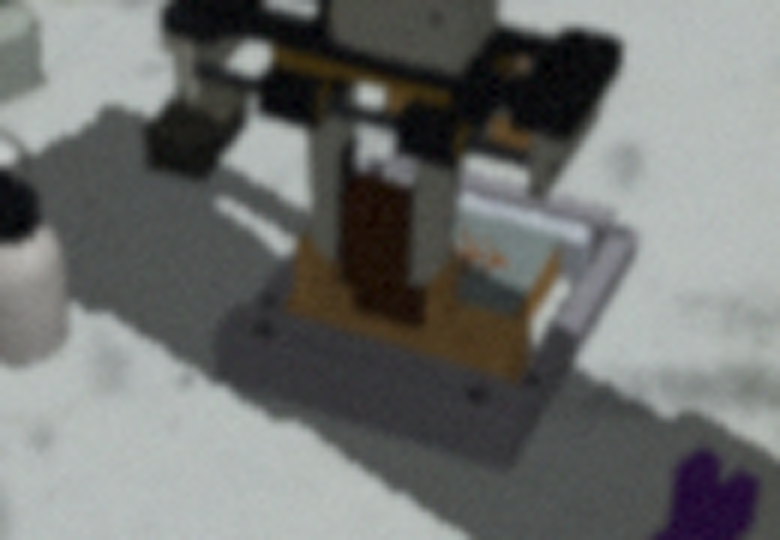

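View pics/w18z.png

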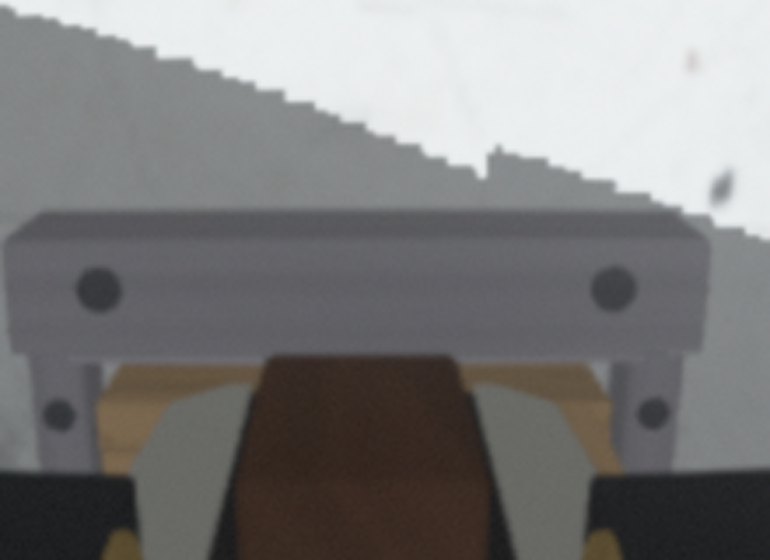

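```bash
python3 - <<'E'
from H import *
c=cam('side')
im=c['color']; 
print(inch(robot.read_state()['tool_pos']))
for yt in (.050,.052,.054,.056):
    print(yt,[((proj(c,chase(x,yt+.0066,.0413))-[270,140])*6).round(1).tolist() for x in (-.017,.017)],'headtop', [((proj(c,chase(x,yt+.014+dy,.0413+.081))-[270,140])*6).round(1).tolist() for x,dy in ((-.017,.012),(.017,.012))],[((proj(c,chase(x,yt+.014+.012,.0413+.029))-[270,140])*6).round(1).tolist() for x in (-.017,.017)])
print('fence edge',[((proj(c,chase(x,.0623,.032))-[270,140])*6).round(1).tolist() for x in (-.077,.077)],'outer',[((proj(c,chase(x,.0903,.032))-[270,140])*6).round(1).tolist() for x in (-.077,.077)])
a=cv2.resize(im[160:205,310:360],None,fx=14,fy=14,interpolation=cv2.INTER_CUBIC); cv2.imwrite('pics/s4.png',a)
E
```

```text
[0.0001 0.0686 0.0827]
0.05 [[417.4, 326.6], [351.8, 307.0]] headtop [[406.4, 211.7], [336.7, 192.1]] [[402.9, 302.5], [335.5, 282.5]]
0.052 [[415.7, 329.0], [350.0, 309.4]] headtop [[404.6, 214.1], [334.9, 194.5]] [[401.2, 305.0], [333.7, 285.0]]
0.054 [[414.1, 331.5], [348.3, 311.8]] headtop [[402.8, 216.6], [333.0, 196.9]] [[399.4, 307.5], [331.8, 287.4]]
0.056 [[412.4, 333.9], [346.6, 314.2]] headtop [[401.0, 219.1], [331.1, 199.3]] [[397.7, 310.0], [330.0, 289.9]]
fence edge [[530.8, 384.6], [234.2, 294.9]] outer [[508.8, 421.2], [208.0, 328.2]]
```

View pics/s4.png

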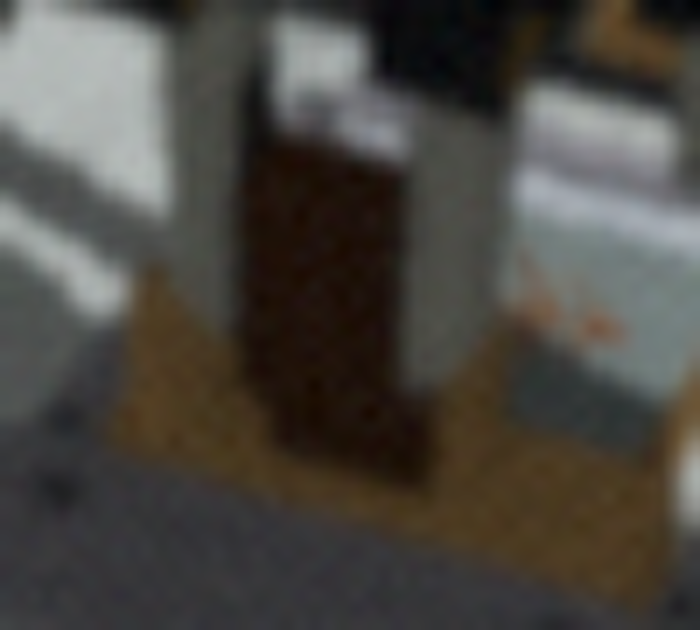

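```bash
python3 -m pendant '[{"delta_pos":[0.0015,0,0],"spin":0},{"delta_pos":[0.0015,0,0],"spin":0},{"delta_pos":[0.0013,0,0.006],"spin":0},{"delta_pos":[0.001,0,0.011],"spin":0},{"delta_pos":[0.0008,0,0.016],"spin":0},{"delta_pos":[0.0008,0,0.016],"spin":0}]'
python3 -c "
from H import *
plan(chase(0,0.068,0.055),CH[2]);print(inch(robot.read_state()['tool_pos']))"
```

```text
t: 33.0
tool_pos: [0.5529, -0.0788, 0.0653]
orientation: [-2.118, -2.319, -0.011]
force: [-0.1, 0.1, -0.9]
opening: 0.0338
at [ 0.5529 -0.0788  0.0653] jaw deg 5.18 tilt z [ 0.0042  0.0058 -1.    ] q6 -0.331 t 33.0 F [-0.08  0.1  -0.88] open 0.0338
delta [-0.0018  0.0007  0.0103] spin -0.0009 steps50 0.2103286306057125
[-0.0007  0.0697  0.0653]
```

No contact below strip height, so the tip is in the slot. Continue down along the slope.

```bash
python3 -m pendant '[{"delta_pos":[-0.0008,0,0.004],"spin":0},{"delta_pos":[-0.0016,0,0.008],"spin":0},{"delta_pos":[-0.002,0,0.01],"spin":0},{"delta_pos":[-0.002,0,0.01],"spin":0}]'
python3 look.py pics/w19.png wedge_head
python3 -c "
from H import *
plan(chase(0,0.066,0.0447),CH[2]);print(inch(robot.read_state()['tool_pos']))
import cv2
a=cv2.imread('pics/w19.png')[120:280,220:440]
cv2.imwrite('pics/w19z.png',cv2.resize(a,None,fx=3.5,fy=3.5,interpolation=cv2.INTER_CUBIC))"
```

```text
t: 33.4
tool_pos: [0.5532, -0.0807, 0.0551]
orientation: [-2.118, -2.319, -0.012]
force: [0.2, 0.7, -1.9]
opening: 0.0335
wedge_head 0.83 [ 0.551  -0.0844  0.0723] [321. 261.]
at [ 0.5531 -0.0806  0.0552] jaw deg 5.18 tilt z [ 0.0042  0.006  -1.    ] q6 -0.334 t 33.5 F [ 2.26  1.18 -1.44] open 0.0342
delta [-0.002   0.0006  0.0105] spin -0.0009 steps50 0.21321921722424395
[-0.0007  0.0679  0.0552]
```

View pics/w19z.png

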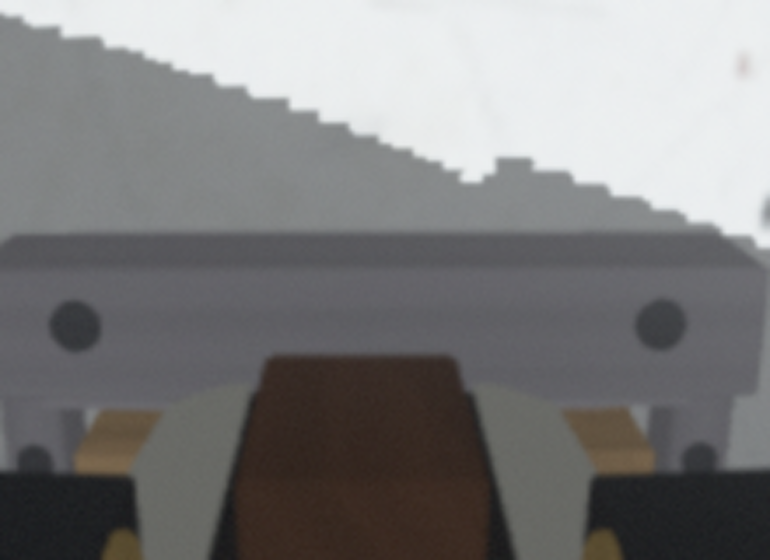

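The wedge is in the slot with the head over the fence edge. Now press it home.

```bash
python3 -m pendant '[{"delta_pos":[-0.0008,0,0.004],"spin":0},{"delta_pos":[-0.0016,0,0.008],"spin":0},{"delta_pos":[-0.002,0,0.01],"spin":0},{"delta_pos":[-0.0022,0,0.011],"spin":0},{"delta_pos":[-0.0022,0,0.011],"spin":0}]' 1 60
python3 -c "
from H import *
plan(chase(0,0.066,0.0447),CH[2]);print(inch(robot.read_state()['tool_pos']))"
```

```text
t: 34.0
tool_pos: [0.5541, -0.0828, 0.0447]
orientation: [2.119, 2.319, 0.013]
force: [0.5, 2.6, 4.1]
opening: 0.0338
at [ 0.5541 -0.0828  0.0447] jaw deg 5.18 tilt z [ 0.0057  0.006  -1.    ] q6 -0.338 t 34.0 F [0.5  2.63 4.06] open 0.0338
delta [ 0.0003 -0.0001 -0.    ] spin -0.0009 steps50 0.006732010110656408
[0.0001 0.0657 0.0447]
```

```bash
python3 -m pendant '[{"delta_pos":[-0.0002,0,0.0015],"spin":0},{"delta_pos":[-0.0004,0,0.0025],"spin":0},{"delta_pos":[-0.0005,0,0.003],"spin":0},{"delta_pos":[-0.0005,0,0.003],"spin":0}]'
python3 -c "
from H import *
plan();print(inch(robot.read_state()['tool_pos']))"
python3 look.py pics/w20.png wedge_head
python3 - <<'E'
from H import *
c=cam('side'); print([ (round(r['score'],2),inch(world(c,r['location']))) for l in('wedge_head','wedge_tip') for r in robot.mark_of('side',l)[:2]])
cv2.imwrite('pics/s5.png',cv2.resize(c['color'][160:215,300:370],None,fx=10,fy=10,interpolation=cv2.INTER_CUBIC))
E
```

```text
t: 34.4
tool_pos: [0.5543, -0.0829, 0.0446]
orientation: [-2.118, -2.32, -0.013]
force: [-14.8, 6.4, 29.2]
opening: 0.0334
at [ 0.5543 -0.0829  0.0446] jaw deg 5.2 tilt z [ 0.0055  0.0064 -1.    ] q6 -0.339 t 34.4 F [-14.79   6.39  29.2 ] open 0.0334
delta [0. 0. 0.] spin 0 steps50 0.0
[0.0003 0.0656 0.0446]
wedge_head 0.77 [ 0.5522 -0.0856  0.063 ] [321. 261.]
[(0.71, array([-0.0022,  0.065 ,  0.0555])), (0.29, array([ 0.0159,  0.374 , -0.    ])), (0.73, array([-0.0009,  0.0485,  0.0025]))]
```

View pics/s5.png

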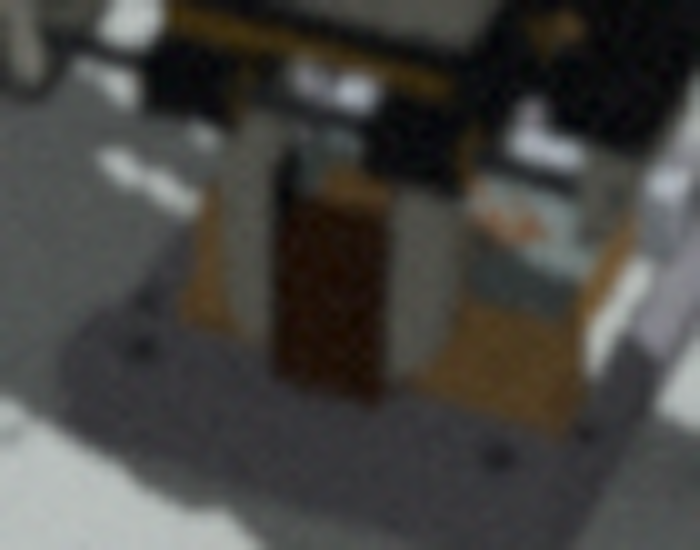

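It hit a hard stop at TCP 0.0446, against 0.0447 predicted, under 29 N. The shoulder is on the fence. Relax, release, lift clear and check.

```bash
python3 -m pendant '[{"delta_pos":[0,0,0],"spin":0},{"delta_pos":[0,0,0],"spin":0}]' 1
python3 -m pendant '[{"delta_pos":[0,0,0],"spin":0},{"delta_pos":[0,0,0],"spin":0},{"delta_pos":[0,0,0],"spin":0},{"delta_pos":[0,0,0],"spin":0},{"delta_pos":[0,0,-0.03],"spin":0},{"delta_pos":[0,0,-0.07],"spin":0},{"delta_pos":[0,0,-0.11],"spin":0},{"delta_pos":[0,0,-0.11],"spin":0},{"delta_pos":[0,0,-0.11],"spin":0}]' -0.2
python3 look.py pics/w21.png wedge_head wedge_tip
python3 - <<'E'
from H import *
for n in ('side','top'):
  c=cam(n)
  for l in('wedge_head','wedge_tip','strip_a_tab','strip_b_tab','strip_c_tab','strip_d_tab','block_short_mid'):
    for r in robot.mark_of(n,l)[:2]: print(n,l,round(r['score'],2),inch(world(c,r['location'])))
  if n=='side': cv2.imwrite('pics/s6.png',cv2.resize(c['color'][150:220,290:390],None,fx=8,fy=8,interpolation=cv2.INTER_CUBIC))
E
```

```text
t: 34.85
tool_pos: [0.5542, -0.0828, 0.0447]
orientation: [-2.118, -2.32, -0.013]
force: [-4.9, 2.7, 7.7]
opening: 0.0335
t: 35.75
tool_pos: [0.5546, -0.0838, 0.156]
orientation: [2.117, 2.318, 0.015]
force: [-0.2, -0.1, -0.9]
opening: 0.0559
wedge_head 0.93 [ 0.5555 -0.0825  0.0624] [325. 199.]
side wedge_head 0.84 [-0.0043  0.0629  0.0563]
side wedge_tip 0.76 [-0.0006  0.0497  0.0039]
side strip_a_tab 0.73 [-0.0294  0.3906  0.0562]
side strip_b_tab 0.78 [-0.1412  0.3639  0.0472]
side strip_b_tab 0.73 [-0.1365  0.4983  0.0504]
side strip_c_tab 0.56 [0.014  0.0195 0.0485]
side strip_d_tab 0.55 [0.0398 0.0435 0.0491]
side block_short_mid 0.76 [ 0.001  -0.023   0.0168]
side block_short_mid 0.31 [ 0.016   0.3758 -0.0019]
top strip_a_tab 0.79 [-0.028   0.3911  0.0557]
top strip_b_tab 0.75 [-0.1401  0.3618  0.0516]
top strip_b_tab 0.6 [-0.1311  0.5027  0.0527]
top block_short_mid 0.95 [ 0.0049 -0.0205  0.0142]
top block_short_mid 0.28 [ 0.0171  0.3764 -0.0003]
```

View pics/s6.png

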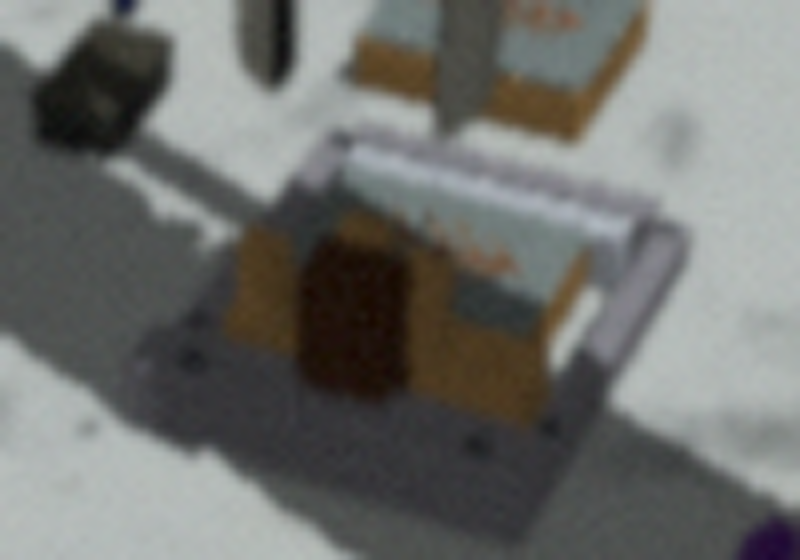

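View pics/w21.png

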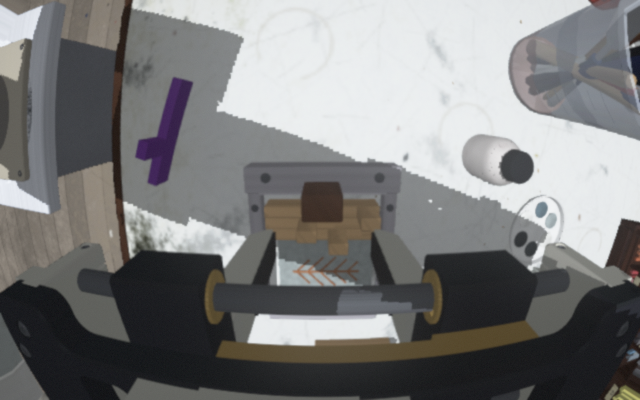

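The wedge stands upright on the fence and the strips are unmoved. As a check by touch, I close the fingers and tap the top of the head: when home it should be at z = 0.084.

```bash
python3 -c "
from H import *
plan(chase(-0.002,0.0635,0.092),CH[2])"
```

```text
at [ 0.5536 -0.0835  0.1547] jaw deg 5.21 tilt z [ 0.0056  0.0064 -1.    ] q6 -0.339 t 36.7 F [-0.68 -0.56 -0.71] open 0.056
delta [-0.0018 -0.0019  0.0627] spin -0.0003 steps50 1.2551893398422247
```

```bash
python3 -m pendant '[{"delta_pos":[-0.002,-0.0005,0],"spin":0},{"delta_pos":[-0.002,-0.0005,0],"spin":0},{"delta_pos":[-0.002,-0.0005,0],"spin":0},{"delta_pos":[-0.002,-0.0005,0.02],"spin":0},{"delta_pos":[-0.002,-0.0005,0.045],"spin":0},{"delta_pos":[-0.002,-0.0005,0.062],"spin":0},{"delta_pos":[-0.002,-0.0005,0.062],"spin":0},{"delta_pos":[-0.002,-0.0005,0.062],"spin":0}]' 1 20
python3 -m pendant '[{"delta_pos":[0,0,0.003],"spin":0},{"delta_pos":[0,0,0.006],"spin":0},{"delta_pos":[0,0,0.0085],"spin":0},{"delta_pos":[0,0,0.0095],"spin":0},{"delta_pos":[0,0,0.0095],"spin":0}]'
```

```text
t: 37.5
tool_pos: [0.5536, -0.0851, 0.0929]
orientation: [-2.118, -2.32, -0.013]
force: [-0.2, -0.8, -0.0]
opening: 0.0009
t: 38.0
tool_pos: [0.5541, -0.0852, 0.0843]
orientation: [2.118, 2.32, 0.014]
force: [-2.0, 0.1, 4.7]
opening: 0.0007
```

Contact is at z = 0.0843, as it should be when home. One firmer press confirms it, then I withdraw.

```bash
python3 -m pendant '[{"delta_pos":[0,0,0.001],"spin":0},{"delta_pos":[0,0,0.002],"spin":0},{"delta_pos":[0,0,0.0025],"spin":0}]'
python3 -m pendant '[{"delta_pos":[0,0,0],"spin":0},{"delta_pos":[0,0,-0.03],"spin":0},{"delta_pos":[0,0,-0.07],"spin":0},{"delta_pos":[0,0,-0.12],"spin":0},{"delta_pos":[-0.05,0.0,-0.15],"spin":0},{"delta_pos":[-0.08,-0.08,-0.15],"spin":0},{"delta_pos":[-0.08,-0.12,-0.15],"spin":0},{"delta_pos":[-0.08,-0.12,-0.15],"spin":0},{"delta_pos":[-0.08,-0.12,-0.15],"spin":0}]'
python3 look.py pics/w22.png wedge_head wedge_tip strip_b_tab strip_c_tab strip_d_tab block_short_mid
python3 - <<'E'
from H import *
for n in ('side','top'):
  c=cam(n)
  for l in('wedge_head','wedge_tip','strip_b_tab','strip_c_tab','strip_d_tab','block_short_mid','bottle_mid','sander_mid','block_long_mid','strip_a_tab'):
    for r in robot.mark_of(n,l)[:1]: X=world(c,r['location']);print(n,l,round(r['score'],2),X,inch(X))
E
python3 -c "
import cv2
a=cv2.imread('pics/w22.png')
cv2.imwrite('pics/w22z.png',a)"
```

```text
t: 38.3
tool_pos: [0.555, -0.0855, 0.0843]
orientation: [2.117, 2.319, 0.015]
force: [-6.9, 0.9, 18.4]
opening: -0.0001
t: 39.2
tool_pos: [0.4393, -0.1781, 0.2331]
orientation: [2.119, 2.316, 0.014]
force: [0.3, 0.1, -0.1]
opening: 0.0006
wedge_head 0.84 [ 0.5513 -0.085   0.0616] [429. 110.]
wedge_tip 0.97 [ 0.5496 -0.1025  0.0033] [411. 124.]
strip_b_tab 0.76 [ 0.3841 -0.051   0.0486] [284.  66.]
strip_b_tab 0.65 [ 0.5426 -0.1153  0.0453] [415. 135.]
strip_c_tab 0.9 [ 0.5709 -0.1285  0.0477] [436. 149.]
strip_d_tab 0.69 [ 0.5967 -0.0984  0.0489] [459. 127.]
strip_d_tab 0.56 [ 0.561  -0.1727  0.0166] [416. 179.]
block_short_mid 0.61 [ 0.5638 -0.1712  0.0157] [418. 178.]
side wedge_head 0.76 [ 0.5549 -0.0854  0.0579] [0.0006 0.063  0.0579]
side wedge_tip 0.74 [ 0.555  -0.0991  0.0011] [-0.0005  0.0493  0.0011]
side strip_b_tab 0.8 [0.3799 0.3378 0.0519] [-0.1351  0.5004  0.0519]
side strip_c_tab 0.66 [0.4992 0.2384 0.0542] [-0.0253  0.3906  0.0542]
side strip_d_tab 0.51 [ 0.5963 -0.1021  0.047 ] [0.0403 0.0426 0.047 ]
side block_short_mid 0.83 [ 0.563  -0.1699  0.0182] [ 0.001  -0.021
[... 233 characters left out ...]
strip_a_tab 0.58 [0.4951 0.2392 0.0543] [-0.0293  0.3917  0.0543]
top wedge_head 0.75 [ 0.5545 -0.0828  0.0584] [0.0005 0.0657 0.0584]
top wedge_tip 0.44 [ 0.559  -0.0992  0.0034] [0.0034 0.0489 0.0034]
top strip_b_tab 0.79 [0.3823 0.3412 0.0531] [-0.1323  0.5036  0.0531]
top strip_c_tab 0.66 [ 0.5739 -0.1241  0.047 ] [0.0161 0.0227 0.047 ]
top strip_d_tab 0.71 [ 0.6016 -0.0974  0.0494] [0.0461 0.0468 0.0494]
top block_short_mid 0.78 [ 0.568  -0.1666  0.0127] [ 0.0063 -0.019   0.0127]
top bottle_mid 0.63 [ 0.7322 -0.0275  0.0434] [0.1825 0.1045 0.0434]
top sander_mid 0.63 [ 0.7383 -0.2151  0.009 ] [ 0.1715 -0.0829  0.009 ]
top strip_a_tab 0.65 [0.4955 0.2409 0.0593] [-0.0288  0.3934  0.0593]
```

View pics/w22z.png

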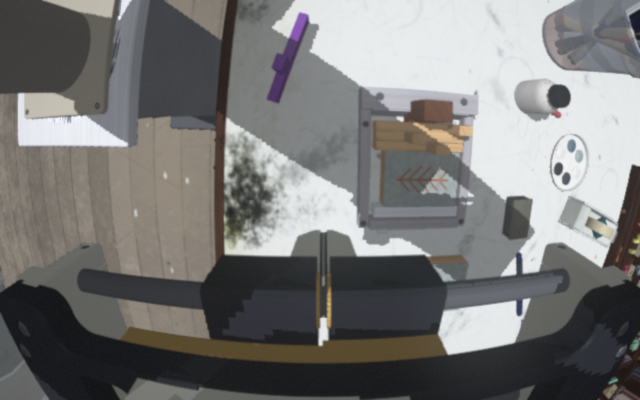

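All cameras agree: wedge head at z 0.058, tip at 0.001–0.004, y ≈ 0.063–0.066 in the frame, and the block shifted a few mm against the bar. The bottle, sanding block, spare and strip a are in place. Hand in.

```bash
python3 -c "
from plant import robot
print(robot.close_job(), robot.read_state()['t'])"
```

```text
the job is handed in; nothing more can be done
the job is handed in; nothing more can be done
```

The block is locked up and the job is handed in. The last pendant reading was about 39 s of the 72 s allowed. The frame held the short block, so I stood strips c, b and d in the gap, each pushed snug, and left strip a in the rack. I then pressed the wedge home.

**Wedge:** It stopped hard at 29 N in the grip. A closed-finger tap met the head top at z = 0.0843 (0.084 expected) and held there at 18 N. In the final check the side and top cameras put the head at z 0.058 and y 0.063–0.066 m in the frame. The wrist camera read z 0.062, within its error.

**Pack:** The three strips read upright on the bench, with tab heights of 0.045–0.049 m. I could not read the sprung bar directly. I infer it is pushed in because the wedge is fully home, and the block shifted a few millimetres towards the bar.

**Bystanders:** The ink bottle, spare block and strip a still read where they were at the start. The top camera also put the sanding block in place. The side camera's final sanding-block mark fell on strip d's tab, so I took it as a false report.

**What went wrong on the way:** Strip b pitched about 15° in the grip, probably from a knock on c's tab while I was lowering it. I loosened the jaws in the slot so it settled flat, regripped it and pushed it snug.

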